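# Set out a pick-up order and ring the bell

### The job

Set out the waiting order: pull the drawer well open, more than two thirds of the way, take out every pastry box in it and stand them lid up along the narrow raised ledge, well centred across its depth, and put the used blue tumbler from the ledge into the grey tub. Once that is all done, push the drawer fully shut, and only after that press the desk bell's plunger down to its stop and let it spring back. Leave everything else where it stands.

Things in the scene. Friction and masses are not known exactly. Their poses are not given: they have to be found in the camera images.
- unit: low steel countertop drawer unit, fixed, 260 deep (x) x 360 wide (y) x 92 high; origin under its centre, its own -x is the front (drawer side), which faces roughly towards the robot, the way the drawer slides. Drawer inside: 318 wide, floor 22 above the counter, side walls up to 70, front up to 80; shut, its space runs from 109 before the origin to 106 behind
- unit_drawer0 (a joint): drawer travel in m: 0 = fully shut (front flush with the unit), grows as it is pulled out, stop at 0.18. Slides freely with about 1 N of friction and stays where it is left
- unit_drawer0_handle (a point): middle of the drawer's dark bar handle: a level bar 11 thick and 120 long, along the unit's y, 35 in front of the drawer front, 66 above the counter (26 below the unit's top). Axes as the unit's. Moves with the drawer.
- ledge: fixed pick-up ledge: a wooden board only 50 deep (its own x) and 300 long (its own y), top 100 above the counter, on two dark posts; the foot plate on the counter is 70 deep and 260 long. Origin on the counter under its centre
- tub: grey open tub for used crockery, fixed, 150 (x) x 190 (y) x 60 high, walls and floor 5; origin under its centre
- cup: used blue tumbler, empty and open, standing on the ledge at the start, 66 high, 52 across the foot, 58 across the rim, 60 g; origin under its foot, z towards the rim
- bell: desk bell, loose: black base 74 across, brass dome, plunger head on top; 67 wide dome, about 0.35 kg; origin under its base
- bell_plunger (a joint): bell plunger travel in m: 0 = up, 0.008 = fully down on its stop; about 1.4 N to start, 4.2 N fully down; springs back
- bell_head (a point): top of the bell's plunger head, a steel disc 18 across, 53 above the counter when up
- box0: sealed rigid pastry box, square 54 x 54 x 42 high, orange lid, brown and white sides, about 120 g; in the drawer, lid up, at the start (or absent); origin under its centre, z towards the lid. All boxes are alike
- box1: sealed rigid pastry box, square 54 x 54 x 42 high, orange lid, brown and white sides, about 120 g; in the drawer, lid up, at the start (or absent); origin under its centre, z towards the lid. All boxes are alike
- box2: sealed rigid pastry box, square 54 x 54 x 42 high, orange lid, brown and white sides, about 120 g; in the drawer, lid up, at the start (or absent); origin under its centre, z towards the lid. All boxes are alike
- box3: sealed rigid pastry box, square 54 x 54 x 42 high, orange lid, brown and white sides, about 120 g; in the drawer, lid up, at the start (or absent); origin under its centre, z towards the lid. All boxes are alike
- saucers: bystander: stack of white saucers, 80 across, 30 high, between bell and ledge; origin under its middle
- syrup: bystander: brown syrup bottle, 60 across, 170 high, at the back; origin under its middle
- sugar: bystander: sugar jar, 72 across, 80 high, at the back right; origin under its middle
- shaker: bystander: steel shaker, 48 across, 90 high, at the far left; origin under its middle
- mug: bystander: blue mug, 76 across, 85 high, on the rear of the drawer unit; origin under its middle
- tin: bystander: red tin, 84 across, 70 high, on the rear of the drawer unit; origin under its middle
There are look-alikes about, which are no part of the job. There is more than one size of the cup; the one meant has the size given above. What is shaped like the bell but pink is not meant.

How it is judged:
On the way, in this order (a step that is already met when the one before it is completed fails the run):
1. the drawer is pulled out at least 120 mm (value of joint unit_drawer0 above 0.12 m), for 0.2 s.
2. every pastry box stands on the ledge and the tumbler lies or stands in the tub (x of box0 in the frame of ledge between -0.018 and 0.018 m and y of box0 in the frame of ledge between -0.14 and 0.14 m and z of box0 in the frame of ledge between 0.094 and 0.108 m and angle between each of box0, box1, box2, box3's own z axis and vertical below 0.12 rad and linear speed of each of box0, box1, box2, box3 below 0.03 m/s and x of box1 in the frame of ledge between -0.018 and 0.018 m and y of box1 in the frame of ledge between -0.14 and 0.14 m and z of box1 in the frame of ledge between 0.094 and 0.108 m and x of box2 in the frame of ledge between -0.018 and 0.018 m and y of box2 in the frame of ledge between -0.14 and 0.14 m and z of box2 in the frame of ledge between 0.094 and 0.108 m and x of box3 in the frame of ledge between -0.018 and 0.018 m and y of box3 in the frame of ledge between -0.14 and 0.14 m and z of box3 in the frame of ledge between 0.094 and 0.108 m and x of cup in the frame of tub between -0.07 and 0.07 m and y of cup in the frame of tub between -0.09 and 0.09 m and z of cup in the frame of tub below 0.05 m and linear speed of cup below 0.05 m/s), for 0.3 s.
3. the drawer is pushed shut (value of joint unit_drawer0 below 0.006 m), for 0.2 s.
4. the bell plunger is pressed to its stop (value of joint bell_plunger above 0.0065 m), for 0.05 s.
At the end, for the whole second after the job is handed in: every box that was in the drawer stands lid up (within 7 degrees) and at rest on the ledge, its centre within 18 mm of the ledge's centre line and 140 mm of its middle; the tumbler rests inside the tub, standing or lying; the drawer is shut to 6 mm; the bell stands upright with its plunger up (all of step 2 and value of joint unit_drawer0 below 0.006 m and value of joint bell_plunger below 0.002 m and angle between bell's own z axis and vertical below 0.1 rad); the robot touches nothing.
It fails at once if one of the bystanders is moved more than 60 mm (distance of any of saucers, syrup, sugar, shaker, mug, tin from where it was at the start of the episode above 0.06 m).
Of box0, box1, box2, box3 only 2 to 4 are there at a start; the rules pass over those that are not, and their reading is None.
At some moment in a run one of bell may be knocked a few centimetres aside while the robot is not near it.
Once in a run the grip may slacken for a moment while it holds something.
It also fails if it takes over 210 s, if anything falls off the work surface, if the arm or the gripper's body presses on something with over 40 N, if the wrist force passes 120 N, or if a joint passes its speed limit or range.

### The arm

A 6-joint arm with a two-finger parallel gripper is mounted at the origin on the work surface. World frame = base frame: x ahead of the robot, y to its left, z up, the work surface at z = 0. Lengths are in m, angles in rad, forces in N, time in s.
With the tool pointing down it reaches from about 0.3 to 0.95 m from the base axis. Payload 3.1 kg.
Tool frame: the origin (TCP) lies at the very end of the fingers, on their centre line; the grasp point (between the pads) lies 19 mm behind it; z points along the fingers, y is the line along which they close (so a half turn about z gives the same grasp; the last joint's range is limited). The gripper opens to 85 mm and grips with 20 to 120 N. Pads are 22 mm wide; open, the fingers measure 114 mm over their backs; the gripper's body (76 mm by 85 mm) begins 54 mm behind the grasp point. The pads swing forward as they close: fully open they stand 13 mm farther back than shut.
Start: joints at [-0.07, 0.308, 1.634, -0, 1.2, -0.07], TCP at [0.625, -0, 0.231] pointing down, gripper open.
Joint ranges: [-3.06, 3.06], [-0.79, 1.96], [0.05, 2.63], [-1.19, 4.34], [0.05, 2.64], [-2.94, 2.94]. Speed limits (rad/s): [2.79, 2.79, 3.14, 3.14, 3.14, 3.14].

### API

Orientations are given as a rotation vector (axis times angle).
In Python, from rig import ctrl, eyes, sign_off gives the robot as it stands.
- The arm moves only by the shell command python3 -m pendant 'ROWS' [FORCE]. ROWS is JSON, a list of rows, each an object of numbers: "grip": the opening, from 0 (shut) to 1 (fully open); "tx", "ty", "tz": the shift along the tool's x, y, z as a fraction of full scale; "wx", "wy", "wz": the turn, a rotation vector about the tool's x, y, z as a fraction of full scale. In form: [{"grip": .., "tx": .., "ty": .., "tz": .., "wx": .., "wy": .., "wz": ..}, ...]. A call has 1 to 5 rows; each row shifts and turns the commanded pose from where the row before left it, along the tool's axes as they then stand; what a row does not reach is not made up. Full scale, the value 1, is 0.1 m for a shift and 0.12 rad for a turn. A row lasts 1/12 s, in which the tool goes at most 41.7 mm and 7.16 degrees, less where a joint would pass 70% of its speed; a pose out of reach is approached as far as the arm can. A call with a number of a shift or a turn outside -1 to 1 is refused whole. A call with a gripper value outside its range is refused whole. The fingers move at their own pace and stop on an object; FORCE is the grip in N (left out, the last holds). Time passes only in rows, so rows that do not move let the fingers close. It gives the time, the measured TCP pose, the force, the opening and the grip force at its end, in the units of the state.
- ctrl.sense(): the state, without advancing time (a new reading comes with each control period).
- eyes.camera(name): name is "scene" or "side" or "wrist"; returns (picture, depth): 480x640x3 uint8, red, green, blue; 480x640 float32, m along the optical axis (not along the pixel's ray), 0 where there is no reading.
- eyes.camera_model(name): a dict with "K" (3x3 intrinsics, pixels), "R" (3x3) and "t" (3): a world point X has camera coordinates R X + t. Camera axes: x right, y down, z forward; pixel columns grow to the right and rows downward; lengths in m; the calibration is good to about 2 mm. A picture is of the moment at which its call begins: read the wrist's pose just before it. camera_model takes no time and is no camera call; for the wrist camera it gives the pose at the moment of the call.
- sign_off(): hands the job in; it is judged then, once.
The state is a dict: "clock": time; "qpos": joint angles; "joint_velocities": joint speeds; "joint_efforts": joint torques, N m; "position": TCP position; "orientation": TCP orientation; "ft_force": force on the tool from outside, world axes, zero at the start; "moment": the same for the moment, N m; "opening": opening from 0.0 (shut) to 1.0 (fully open); "finger_force": force on a finger pad.
Only numpy, scipy, OpenCV 4.12 (cv2) and the standard library are available. Lean on these libraries where they do the work, as an engineer would, in place of code of your own. Each camera call takes 0.05 s, during which the arm holds its last target. There are 200 camera calls.

## Working session

There is one attempt and no reset: what is moved stays moved. The work goes in short steps, Python scripts to look and compute and a shell command to move; the robot and the scene stay as the last step left them, time stands still between calls to the robot, and variables do not carry over. Pictures are saved under pics/ and viewed, at most 14 in all, crops included, and the job is handed in when it is done.

```bash
ls; mkdir -p pics; python3 - <<'E'
from rig import ctrl,eyes
import cv2,numpy as np
print(ctrl.sense())
for n in("scene","side","wrist"):
    p,d=eyes.camera(n); cv2.imwrite(f"pics/{n}0.png",p[...,::-1]); np.save(f"{n}0.npy",d)
    m=eyes.camera_model(n); print(n,m)
E
```

```text
pics
{'clock': 0.0, 'qpos': array([-6.97042174e-02,  3.09001918e-01,  1.63520986e+00,  9.34884356e-06,
        1.19969813e+00, -6.96837476e-02]), 'joint_velocities': array([ 0.00180146,  0.00012756,  0.00016627, -0.00236569,  0.00023747,
       -0.00204022]), 'joint_efforts': array([ 1.43707580e-04, -4.15252447e+01, -2.76667070e+01, -1.74997494e-04,
        1.01000658e-02, -1.14578896e-05]), 'position': array([6.24167442e-01, 3.09592051e-05, 2.30037901e-01]), 'orientation': array([-2.2202268 , -2.2201738 ,  0.00237668]), 'ft_force': array([0.20866801, 0.44771629, 0.05936626]), 'moment': array([-0.00827161,  0.00656681,  0.01631947]), 'finger_force': 0.0, 'opening': 1.0002556927738966}
scene {'K': array([[596.88165718,   0.        , 318.46348302],
       [  0.        , 596.88165718, 247.02131808],
       [  0.        ,   0.        ,   1.        ]]), 'R': array([[-0.13380076,  0.99094149,  0.01150314],
       [ 0.55557069,  0.08461714, -0.82715244],
       [-0.82063303, -0.10428281, -0.56185988]]), 't': array([ 0.00468819, -0.23343986,  2.0470645 ])}
side {'K': array([[601.95302043,   0.        , 321.91641435],
       [  0.        , 601.95302043, 226.0128895 ],
       [  0.        ,   0.        ,   1.        ]]), 'R': array([[ 0.78222919, -0.62290027,  0.01061862],
       [-0.33225188, -0.4315342 , -0.83868166],
       [ 0.52699733,  0.65251321, -0.54451843]]), 't': array([-0.3948336 ,  0.29435374,  1.28914053])}
wrist {'K': array([[348.05563021,   0.        , 314.22445397],
       [  0.        , 348.05563021, 241.9474128 ],
       [  0.        ,   0.        ,   1.        ]]), 'R': array([[ 9.99999123e-01,  4.86566104e-04, -1.23137096e-03],
       [ 8.10447028e-04, -9.60384282e-01,  2.78677905e-01],
       [-1.04699409e-03, -2.78678659e-01, -9.60383834e-01]]), 't': array([-0.62513797, -0.03633138,  0.3794068 ])}
```

View pics/scene0.png

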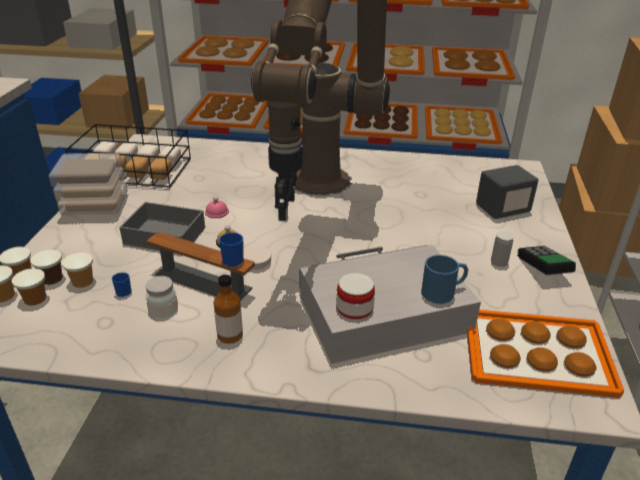

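View pics/side0.png

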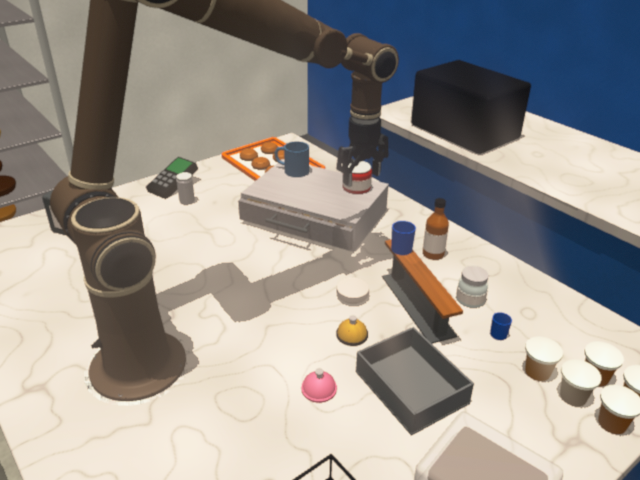

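The scene view shows the unit at (390,300) with its handle at (360,252), and the ledge from (150,240) to (250,268). The tub is at (162,226), the pink bell at (216,208), the brass bell at (228,235) and the saucers at (261,260). Blue tumbler candidates are the one on the ledge at scene (232,248) / side (403,238), and a smaller one on the counter at (122,284) / (501,326). The one on the ledge fits because it stands on the ledge and is the larger of the two. For the bell, the brass one at side (352,331) is meant, not the pink one at (319,385).

```bash
cat > h.py <<'E'
import numpy as np,cv2
from rig import ctrl,eyes
from scipy.spatial.transform import Rotation as Ro
def ray(m,u,v):
    d=m["R"].T@np.linalg.inv(m["K"])@np.array([u,v,1.]); return -m["R"].T@m["t"],d
def onz(m,u,v,z):
    c,d=ray(m,u,v); return c+d*(z-c[2])/d[2]
def tri(m1,p1,m2,p2):
    c1,d1=ray(m1,*p1);c2,d2=ray(m2,*p2)
    s=np.linalg.lstsq(np.c_[d1,-d2],c2-c1,rcond=None)[0]
    a,b=c1+s[0]*d1,c2+s[1]*d2; return (a+b)/2,np.linalg.norm(a-b)
def cloud(m,d):
    v,u=np.mgrid[:480,:640]; K=m["K"]
    X=np.stack([(u-K[0,2])/K[0,0]*d,(v-K[1,2])/K[1,1]*d,d],-1)
    X=(X-m["t"])@m["R"]; X[d==0]=np.nan; return X
def rect(P):  # min-area rect of xy points in m: centre,size,angle of long side
    (c,s,a)=cv2.minAreaRect((P[:,:2]*1000).astype(np.float32)); 
    if s[0]<s[1]: s=s[::-1];a+=90
    return np.round(c,1),np.round(s,1),round((a+90)%180-90,2)
def snap(n,name=None):
    m=eyes.camera_model(n);p,d=eyes.camera(n)
    if name: cv2.imwrite(f"pics/{name}.png",p[...,::-1])
    return m,p,d,cloud(m,d)
def hsv(p): return cv2.cvtColor(p,cv2.COLOR_RGB2HSV)
E
python3 - <<'E'
from h import *
D={}
for n in("scene","side"):
    p=cv2.imread(f"pics/{n}0.png")[...,::-1].copy();d=np.load(n+"0.npy");m=eyes.camera_model(n);X=cloud(m,d);H=hsv(p);D[n]=(p,m,X,H)
    Z=X[...,2]
    def rep(t,M,pr=True):
        P=X[M&np.isfinite(Z)]
        if len(P)>20: print(n,t,len(P),rect(P),"z",np.round(np.percentile(P[:,2],[2,50,98])*1000))
    box={"scene":lambda x0,y0,x1,y1:None}
    def roi(x0,y0,x1,y1):
        M=np.zeros((480,640),bool);M[y0:y1,x0:x1]=1;return M
    h,s,v=H[...,0],H[...,1],H[...,2]
    blue=(h>105)&(h<130)&(s>150)
    R=dict(scene=dict(cup=(210,225,250,270),small=(105,265,140,300),ledge=(140,225,260,280),unit=(290,240,490,360),tub=(115,195,210,255),bell=(210,220,245,250),sau=(248,245,275,270)),
      side=dict(cup=(385,215,420,260),small=(485,310,515,345),ledge=(375,230,465,320),unit=(230,160,395,250),tub=(350,325,475,430),bell=(330,310,375,345),sau=(330,270,375,305)))[n]
    rep("cup",roi(*R["cup"])&blue); rep("cuprim",roi(*R["cup"])&blue&(Z>.158)); rep("small",roi(*R["small"])&blue)
    rep("ledge",roi(*R["ledge"])&(h<15)&(s>110)&(abs(Z-.1)<.012))
    rep("unit top",roi(*R["unit"])&(abs(Z-.092)<.006)&(s<80))
    rep("tub rim",roi(*R["tub"])&(abs(Z-.06)<.006)&(s<80)); rep("tub",roi(*R["tub"])&(Z>.015)&(Z<.07)&(s<80))
    rep("bell",roi(*R["bell"])&(Z>.02)&(Z<.06)&(h>10)&(h<30)&(s>120)); rep("belltop",roi(*R["bell"])&(Z>.047)&(Z<.06))
    rep("sau",roi(*R["sau"])&(Z>.022)&(Z<.038))
    if n=="side": rep("handle",roi(270,215,315,250)&(X[...,0]<.56)&(Z>.055)&(Z<.08))
    else: rep("handle",roi(330,245,390,262)&(Z>.055)&(Z<.08)&(v<110))
c=[cv2.resize(D["scene"][0][215:315,90:270],None,fx=4,fy=4)[:300,:],cv2.resize(D["side"][0][210:350,330:530],None,fx=3,fy=3)]
im=np.zeros((720,720,3),np.uint8);im[:300]=c[0][:300,:720];
im=np.zeros((560,760,3),np.uint8)
a=cv2.resize(D["scene"][0][220:300,95:265],(380,180));b=cv2.resize(D["side"][0][210:345,335:525],(760,540))[:375]
im[:180,:380]=a;im[180:555]=b
cv2.imwrite("pics/crop.png",im[...,::-1])
E
```

```text
scene cup 609 (array([ 648.2, -133.3]), array([63.7, 51.1]), 14.4) z [106. 143. 164.]
scene cuprim 92 (array([ 650.2, -132.4]), array([59.4, 50.4]), 14.4) z [158. 161. 165.]
scene small 295 (array([ 690.7, -414.6]), array([51.2, 36.4]), 33.06) z [ 6. 31. 47.]
scene ledge 1276 (array([ 618.7, -228.6]), array([302.9,  59.8]), 71.51) z [ 90.  96. 100.]
scene unit top 6817 (array([676.8, 250.4]), array([363.4, 253.7]), -64.28) z [86. 90. 94.]
scene tub rim 264 (array([ 460.9, -449.3]), array([284.8, 249.6]), 84.44) z [54. 57. 64.]
scene tub 1788 (array([ 424.4, -458. ]), array([370.7, 245.4]), 71.08) z [16. 40. 61.]
scene bell 32 (array([ 420.2, -219.2]), array([48.9, 26.6]), -41.98) z [23. 30. 38.]
scene sau 326 (array([513.1, -98.6]), array([86.2, 59.8]), 13.61) z [23. 27. 31.]
scene handle 155 (array([521.9, 174.7]), array([126.9,  23.7]), -64.53) z [61. 67. 72.]
side small 370 (array([ 685.3, -419.4]), array([51.4, 35.4]), 32.56) z [ 6. 30. 47.]
side ledge 1563 (array([ 630.6, -213.2]), array([352.2, 159. ]), 48.02) z [ 90.  97. 101.]
side unit top 3877 (array([673.5, 177.9]), array([488.8, 309.5]), -66.68) z [86. 89. 93.]
side tub rim 767 (array([ 414.1, -406.6]), array([194. , 153.1]), 82.69) z [54. 57. 61.]
side tub 3911 (array([ 457.9, -410.5]), array([241.8, 198. ]), -6.93) z [16. 40. 59.]
side bell 341 (array([ 416.3, -219.4]), array([60. , 52.7]), -31.48) z [20. 29. 36.]
side belltop 35 (array([ 404.5, -256.6]), array([110.1,  17.4]), 71.62) z [47. 50. 56.]
side sau 555 (array([ 509.3, -111.4]), array([79.4, 78.3]), 55.82) z [23. 27. 31.]
side handle 372 (array([525. , 178.6]), array([134.4,  55.5]), -63.17) z [56. 65. 78.]
```

View pics/crop.png

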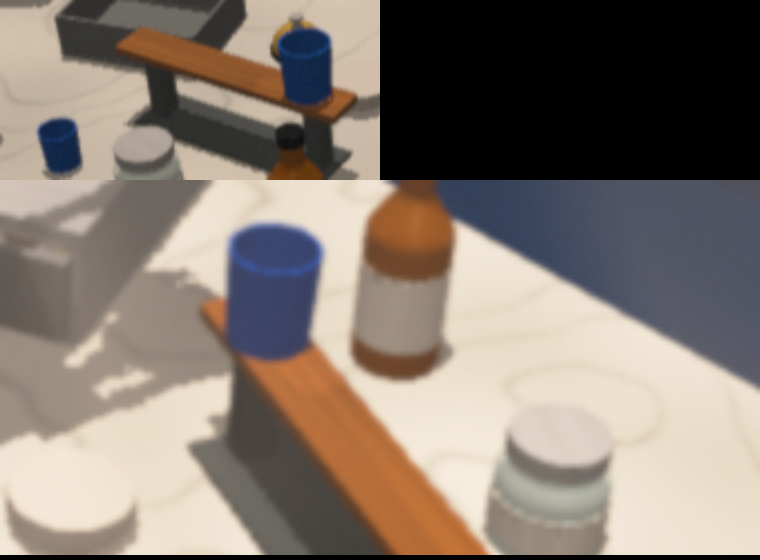

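The crop confirms the tumbler. The one on the ledge, lower middle at crop (275,290), spans z 100 to 165 mm and is about 58 wide. The one on the counter is only about 47 mm high. I'll move towards the handle now.

```bash
cat >> h.py <<'E'
def plan(x,y,z,psi=None):
    """print shift in the current tool frame (full-scale units) to TCP target, and wz total for tool-y yaw psi (deg)"""
    s=ctrl.sense();R=Ro.from_rotvec(s["orientation"]).as_matrix()
    cur=np.degrees(np.arctan2(R[1,1],R[0,1])); d=np.array([x,y,z])-s["position"]
    print("t",round(s["clock"],2),"pos",np.round(s["position"]*1000,1),"yaw",round(cur,2),"tilt",round(np.degrees(np.arccos(-R[2,2])),2),"open",round(s["opening"],3),"F",np.round(s["ft_force"],1),"q6",round(s["qpos"][5],2))
    print(" shift now tx,ty,tz:",np.round(R.T@d/0.1,3))
    if psi is not None:
        e=np.radians((psi-cur+90)%180-90); Rz=R@Ro.from_rotvec([0,0,-e]).as_matrix()
        print(" wz total",round(-e/0.12,3),"; shift after turn:",np.round(Rz.T@d/0.1,3))
E
python3 -m pendant '[{"grip":0.4,"tx":0.35,"ty":-0.2,"tz":0.0},{"grip":0.4,"tx":0.35,"ty":-0.2,"tz":0.0},{"grip":0.4,"tx":0.35,"ty":-0.2,"tz":0.0},{"grip":0.4,"tx":0.35,"ty":-0.2,"tz":0.0},{"grip":0.4,"tx":0.34,"ty":-0.22,"tz":0.0}]'
python3 -m pendant '[{"grip":0.4,"wz":-0.9},{"grip":0.4,"wz":-0.95},{"grip":0.4,"wz":-0.95},{"grip":0.4,"wz":-0.94},{"grip":0.4}]'
python3 - <<'E'
from h import *
plan(.522,.174,.2,25.7)
m,p,d,X=snap("wrist","w1");Z=X[...,2];v=hsv(p)[...,2]
P=X[(abs(Z-.092)<.006)&(X[...,1]>.05)];print("top",len(P),rect(P))
M=(Z>.05)&(Z<.08)&(v<90)
n,l,st,c=cv2.connectedComponentsWithStats(M.astype(np.uint8))
for i in range(1,n):
    if st[i,4]>100: print(st[i],rect(X[l==i]),np.nanmedian(X[l==i],0))
E
```

```text
t 0.15 pos [624.4   0.  230.3] yaw 0.0 tilt 0.1 open 0.997 F [-0.3  1.1 -0.1] q6 -0.07
 shift now tx,ty,tz: [ 1.74  -1.023  0.305]
 wz total -3.738 ; shift after turn: [ 2.011 -0.167  0.305]
top 39051 (array([719.8, 108.5]), array([279.3, 116. ]), 0.02)
[ 161    0   82   88 1581] (array([540.2, 150.7]), array([68.2, 39.2]), -62.68) [0.53252064 0.13838463 0.07108715]
[284 136  33  31 191] (array([614. ,  62.1]), array([30.8, 14.7]), -63.69) [0.61363321 0.06560837 0.07940858]
[476 292  43  26 389] (array([799.1, -78.9]), array([37.7,  7.5]), 15.14) [ 0.80052435 -0.0762741   0.06747223]
[ 84 465  56  15 505] (array([ 387.5, -305.2]), array([63.2, 19.4]), 8.83) [ 0.38559013 -0.30401974  0.0560063 ]$[0]: bad value
$[0]: bad value
```

View pics/w1.png

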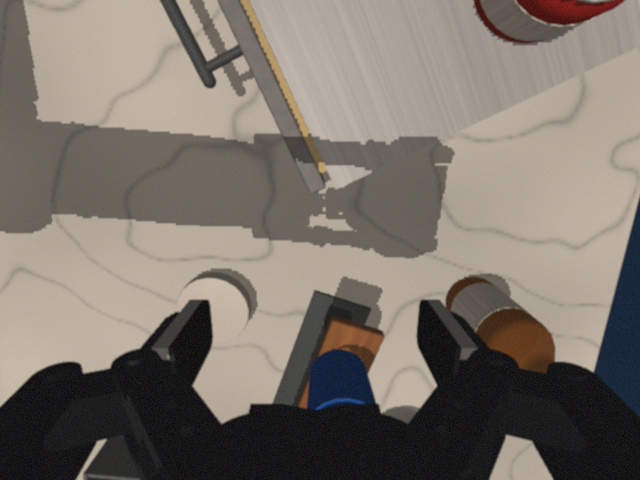

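The rows were refused, probably because every key is needed. The wrist picture shows the handle end at (210,80), the drawer's front lip along (240,0)-(320,180) and the tumbler at (340,390).

```bash

python3 -m pendant '[{"grip":0.4,"tx":0.35,"ty":-0.2,"tz":0,"wx":0,"wy":0,"wz":0},{"grip":0.4,"tx":0.35,"ty":-0.2,"tz":0,"wx":0,"wy":0,"wz":0},{"grip":0.4,"tx":0.35,"ty":-0.2,"tz":0,"wx":0,"wy":0,"wz":0},{"grip":0.4,"tx":0.35,"ty":-0.2,"tz":0,"wx":0,"wy":0,"wz":0},{"grip":0.4,"tx":0.34,"ty":-0.22,"tz":0,"wx":0,"wy":0,"wz":0}]'
python3 -m pendant '[{"grip":0.4,"tx":0,"ty":0,"tz":0,"wx":0,"wy":0,"wz":-0.94},{"grip":0.4,"tx":0,"ty":0,"tz":0,"wx":0,"wy":0,"wz":-0.94},{"grip":0.4,"tx":0,"ty":0,"tz":0,"wx":0,"wy":0,"wz":-0.93},{"grip":0.4,"tx":0,"ty":0,"tz":0,"wx":0,"wy":0,"wz":-0.93},{"grip":0.4,"tx":0,"ty":0,"tz":0,"wx":0,"wy":0,"wz":0}]'
python3 - <<'E'
from h import *
plan(.522,.174,.2,25.7)
m,p,d,X=snap("wrist","w2");Z=X[...,2];v=hsv(p)[...,2]
P=X[(abs(Z-.092)<.006)&(X[...,1]>.05)];print("top",len(P),rect(P))
M=(Z>.05)&(Z<.078)&(v<90)
n,l,st,c=cv2.connectedComponentsWithStats(M.astype(np.uint8))
for i in range(1,n):
    if st[i,4]>100: print(st[i],rect(X[l==i]),np.nanmedian(X[l==i],0))
E
```

```text
clock: 0.62
position: [0.522, 0.1753, 0.2311]
orientation: [-2.222, -2.221, -0.0]
ft_force: [0.6, 0.4, -0.6]
opening: 0.398
finger_force: 0.0
clock: 1.03
position: [0.5227, 0.1742, 0.2311]
orientation: [-1.668, -2.662, 0.0]
ft_force: [-0.7, 0.2, -0.4]
opening: 0.4
finger_force: 0.0
t 1.03 pos [522.7 174.2 231.1] yaw 25.85 tilt 0.02 open 0.4 F [-0.7  0.2 -0.4] q6 -0.21
 shift now tx,ty,tz: [ 0.002 -0.007  0.311]
 wz total 0.022 ; shift after turn: [ 0.002 -0.007  0.311]
top 81910 (array([679.2, 243. ]), array([345.6, 246.3]), -64.48)
[ 298    0   53  381 3108] (array([527.2, 181.1]), array([341. ,  41.4]), -64.7) [0.51631373 0.18696793 0.0706376 ]
```

```bash

python3 - <<'E'
from h import *
m,p,d,X=snap("wrist");Z=X[...,2];a=np.radians(25.6);u=X[...,0]*np.cos(a)+X[...,1]*np.sin(a);w=-X[...,0]*np.sin(a)+X[...,1]*np.cos(a)
M=(abs(Z-.092)<.006)&(X[...,1]>.05); print("top u",np.percentile(u[M],[.5,99.5]),"w",np.percentile(w[M],[.5,99.5]))
F=(Z>.06)&(Z<.08)&(u<.60)
h,e=np.histogram(u[F],bins=np.arange(.5,.6,.004));print(list(zip(np.round(e,3),h)))
B=F&(u<.56);print("bar u",np.percentile(u[B],[2,50,98]),"w",np.percentile(w[B],[1,99]),"z",np.percentile(Z[B],[2,50,98]))
U,W=np.median(u[B]),np.mean(np.percentile(w[B],[1,99]));plan(U*np.cos(a)-W*np.sin(a),U*np.sin(a)+W*np.cos(a),.047,25.6)
E
```

```text
top u [0.59501437 0.82799622] w [-0.20141627  0.09602683]
[(np.float64(0.5), np.int64(0)), (np.float64(0.504), np.int64(0)), (np.float64(0.508), np.int64(0)), (np.float64(0.512), np.int64(0)), (np.float64(0.516), np.int64(0)), (np.float64(0.52), np.int64(0)), (np.float64(0.524), np.int64(0)), (np.float64(0.528), np.int64(0)), (np.float64(0.532), np.int64(446)), (np.float64(0.536), np.int64(633)), (np.float64(0.54), np.int64(577)), (np.float64(0.544), np.int64(86)), (np.float64(0.548), np.int64(85)), (np.float64(0.552), np.int64(76)), (np.float64(0.556), np.int64(95)), (np.float64(0.56), np.int64(84)), (np.float64(0.564), np.int64(72)), (np.float64(0.568), np.int64(88)), (np.float64(0.572), np.int64(1463)), (np.float64(0.576), np.int64(727)), (np.float64(0.58), np.int64(668)), (np.float64(0.584), np.int64(713)), (np.float64(0.588), np.int64(1000)), (np.float64(0.592), np.int64(954))]
bar u [0.53324298 0.53951072 0.55794597] w [-0.1274478  -0.00323428] z [0.06723346 0.07104734 0.07313387]
t 1.13 pos [522.8 174.  231.1] yaw 25.56 tilt 0.02 open 0.398 F [ 0.6 -0.3 -1. ] q6 -0.2
 shift now tx,ty,tz: [ 0.037 -0.071  1.841]
 wz total -0.006 ; shift after turn: [ 0.037 -0.071  1.841]
```

View pics/w2.png

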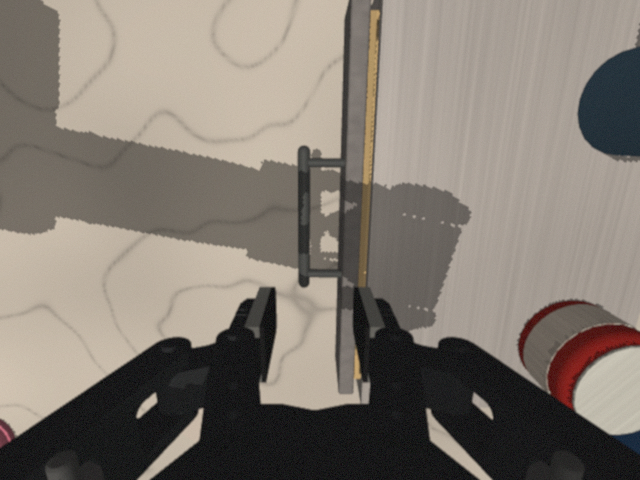

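The wrist view shows the bar at (303,215), vertical in the image, with clear space on both sides. I'll lower onto it and grip.

```bash

python3 -m pendant '[{"grip":0.4,"tx":0.04,"ty":-0.09,"tz":0.3,"wx":0,"wy":0,"wz":0},{"grip":0.36,"tx":0,"ty":0,"tz":0.35,"wx":0,"wy":0,"wz":0},{"grip":0.36,"tx":0,"ty":0,"tz":0.35,"wx":0,"wy":0,"wz":0},{"grip":0.36,"tx":0,"ty":0,"tz":0.3,"wx":0,"wy":0,"wz":0},{"grip":0.36,"tx":0,"ty":0,"tz":0.2,"wx":0,"wy":0,"wz":0}]' 40
python3 -m pendant '[{"grip":0.36,"tx":0,"ty":0,"tz":0.2,"wx":0,"wy":0,"wz":0},{"grip":0.36,"tx":0,"ty":0,"tz":0.13,"wx":0,"wy":0,"wz":0},{"grip":0,"tx":0,"ty":0,"tz":0,"wx":0,"wy":0,"wz":0},{"grip":0,"tx":0,"ty":0,"tz":0,"wx":0,"wy":0,"wz":0},{"grip":0,"tx":0,"ty":0,"tz":0,"wx":0,"wy":0,"wz":0}]' 40
```

```text
clock: 1.55
position: [0.5109, 0.1729, 0.078]
orientation: [-1.674, -2.655, 0.005]
ft_force: [0.3, -0.1, 0.6]
opening: 0.363
finger_force: 0.0
clock: 1.97
position: [0.5119, 0.1732, 0.0471]
orientation: [-1.672, -2.658, 0.003]
ft_force: [2.2, -0.2, -13.6]
opening: 0.109
finger_force: 38.8
```

```bash

python3 -m pendant '[{"grip":0,"tx":0,"ty":-0.1,"tz":0,"wx":0,"wy":0,"wz":0},{"grip":0,"tx":0,"ty":-0.2,"tz":0,"wx":0,"wy":0,"wz":0},{"grip":0,"tx":0,"ty":-0.2,"tz":0,"wx":0,"wy":0,"wz":0},{"grip":0,"tx":0,"ty":-0.2,"tz":0,"wx":0,"wy":0,"wz":0},{"grip":0,"tx":0,"ty":-0.2,"tz":0,"wx":0,"wy":0,"wz":0}]' 40
python3 -m pendant '[{"grip":0,"tx":0,"ty":-0.2,"tz":0,"wx":0,"wy":0,"wz":0},{"grip":0,"tx":0,"ty":-0.2,"tz":0,"wx":0,"wy":0,"wz":0},{"grip":0,"tx":0,"ty":-0.2,"tz":0,"wx":0,"wy":0,"wz":0},{"grip":0,"tx":0,"ty":-0.2,"tz":0,"wx":0,"wy":0,"wz":0},{"grip":0,"tx":0,"ty":0,"tz":0,"wx":0,"wy":0,"wz":0}]' 40
python3 -m pendant '[{"grip":0.36,"tx":0,"ty":0,"tz":0,"wx":0,"wy":0,"wz":0},{"grip":0.36,"tx":0,"ty":0,"tz":0,"wx":0,"wy":0,"wz":0},{"grip":0.36,"tx":0,"ty":0,"tz":-0.3,"wx":0,"wy":0,"wz":0},{"grip":0.36,"tx":0,"ty":0,"tz":-0.4,"wx":0,"wy":0,"wz":0},{"grip":0.36,"tx":0,"ty":0,"tz":-0.4,"wx":0,"wy":0,"wz":0}]' 40
python3 -m pendant '[{"grip":1,"tx":0,"ty":0,"tz":-0.4,"wx":0,"wy":0,"wz":0},{"grip":1,"tx":0,"ty":0.3,"tz":-0.4,"wx":0,"wy":0,"wz":0},{"grip":1,"tx":0,"ty":0.3,"tz":0,"wx":0,"wy":0,"wz":0},{"grip":1,"tx":0,"ty":0.1,"tz":0,"wx":0,"wy":0,"wz":0},{"grip":1,"tx":0,"ty":0,"tz":0,"wx":0,"wy":0,"wz":0}]' 40
python3 - <<'E'
from h import *
plan(.4,.1,.2,25.7)
m,p,d,X=snap("wrist","w3");Z=X[...,2];H=hsv(p);h,s,v=H[...,0],H[...,1],H[...,2]
a=np.radians(25.6);u=X[...,0]*np.cos(a)+X[...,1]*np.sin(a);w=-X[...,0]*np.sin(a)+X[...,1]*np.cos(a)
M=(h>5)&(h<22)&(s>150)&(abs(Z-.064)<.012)
n,l,st,c=cv2.connectedComponentsWithStats(M.astype(np.uint8))
for i in range(1,n):
    if st[i,4]>150: P=X[l==i];print(st[i],rect(P),np.median(P,0))
E
```

```text
clock: 2.38
position: [0.4293, 0.134, 0.0471]
orientation: [-1.671, -2.658, 0.002]
ft_force: [1.6, 0.7, -18.1]
opening: 0.109
finger_force: 40.8
clock: 2.8
position: [0.3555, 0.0989, 0.0472]
orientation: [-1.672, -2.657, 0.003]
ft_force: [-1.1, -0.0, -20.5]
opening: 0.107
finger_force: 41.5
clock: 3.22
position: [0.3615, 0.1002, 0.1611]
orientation: [1.67, 2.659, 0.001]
ft_force: [1.7, -0.2, -0.3]
opening: 0.359
finger_force: 0.0
clock: 3.63
position: [0.423, 0.1295, 0.235]
orientation: [1.667, 2.656, 0.008]
ft_force: [-0.3, -1.2, 0.2]
opening: 0.997
finger_force: 0.0
t 3.63 pos [423.  129.5 235. ] yaw 25.77 tilt 0.42 open 0.997 F [-0.3 -1.2  0.2] q6 -0.25
 shift now tx,ty,tz: [-0.165 -0.337  0.348]
 wz total 0.01 ; shift after turn: [-0.165 -0.337  0.348]
[ 336   51   67   74 2354] (array([417.6, 251.7]), array([54.2, 54.1]), 28.66) [0.4157347  0.25192947 0.06465202]
[ 337  142   66   68 1901] (array([453. , 188.3]), array([54.4, 54.3]), -56.34) [0.45027496 0.18999258 0.06465056]
[ 335  232   61   61 1617] (array([488.4, 113.4]), array([54.9, 54. ]), -56.91) [0.48437245 0.11955242 0.06454812]
[ 337  301   54   53 1458] (array([520.1,  50.2]), array([55.2, 53.7]), -61.11) [0.51458237 0.05868349 0.06439181]
```

View pics/w3.png

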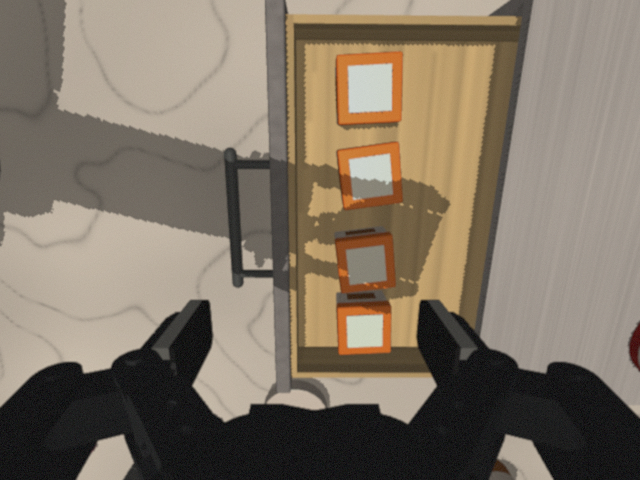

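The wrist view shows four boxes in the drawer, at (370,88), (370,175), (365,263) and (364,327), with finger room in front of and behind each. The lids stand at z = 64.5 mm. The tumbler goes first: move over to the ledge with the grip axis across its depth.

```bash

python3 -m pendant '[{"grip":1,"tx":-0.33,"ty":0.04,"tz":-0.1,"wx":0,"wy":0,"wz":0},{"grip":1,"tx":-0.33,"ty":0.04,"tz":-0.1,"wx":0,"wy":0,"wz":0},{"grip":1,"tx":-0.33,"ty":0.04,"tz":-0.1,"wx":0,"wy":0,"wz":0},{"grip":1,"tx":-0.33,"ty":0.04,"tz":-0.1,"wx":0,"wy":0,"wz":0},{"grip":1,"tx":-0.33,"ty":0.04,"tz":0,"wx":0,"wy":0,"wz":0}]' 40
python3 -m pendant '[{"grip":1,"tx":-0.33,"ty":0.04,"tz":0,"wx":0,"wy":0,"wz":0},{"grip":1,"tx":-0.33,"ty":0.04,"tz":0,"wx":0,"wy":0,"wz":0},{"grip":1,"tx":-0.33,"ty":0.04,"tz":0,"wx":0,"wy":0,"wz":0},{"grip":1,"tx":-0.33,"ty":0.04,"tz":0,"wx":0,"wy":0,"wz":0},{"grip":1,"tx":-0.33,"ty":0.04,"tz":0,"wx":0,"wy":0,"wz":0}]' 40
python3 -m pendant '[{"grip":1,"tx":0,"ty":0,"tz":0,"wx":0,"wy":0,"wz":0.92},{"grip":1,"tx":0,"ty":0,"tz":0,"wx":0,"wy":0,"wz":0.92},{"grip":1,"tx":0,"ty":0,"tz":0,"wx":0,"wy":0,"wz":0.92},{"grip":1,"tx":0,"ty":0,"tz":0,"wx":0,"wy":0,"wz":0.92},{"grip":1,"tx":0,"ty":0,"tz":0,"wx":0,"wy":0,"wz":0.92}]' 40
python3 -m pendant '[{"grip":1,"tx":0,"ty":0,"tz":0,"wx":0,"wy":0,"wz":0.92},{"grip":1,"tx":0,"ty":0,"tz":0,"wx":0,"wy":0,"wz":0.92},{"grip":1,"tx":0,"ty":0,"tz":0,"wx":0,"wy":0,"wz":0}]' 40
python3 - <<'E'
from h import *
plan(.65,-.133,.13,-18.5)
m,p,d,X=snap("wrist","w4");Z=X[...,2];H=hsv(p);h,s,v=H[...,0],H[...,1],H[...,2]
M=(h<18)&(s>110)&(abs(Z-.1)<.01);P=X[M];P=P[np.linalg.norm(P[:,:2]-[.619,-.229],axis=1)<.17];print("ledge",len(P),rect(P),np.median(P[:,2]))
M=(h>105)&(h<130)&(s>130)&(Z>.155)&(Z<.18);P=X[M];print("rim",len(P),rect(P) if len(P)>9 else 0)
print(cv2.minEnclosingCircle((P[:,:2]*1000).astype(np.float32)))
E
```

```text
clock: 4.1
position: [0.5086, -0.0134, 0.2732]
orientation: [1.671, 2.659, 0.001]
ft_force: [1.5, 0.4, 0.1]
opening: 1.003
finger_force: 0.0
clock: 4.52
position: [0.5967, -0.1531, 0.2705]
orientation: [-1.67, -2.657, 0.002]
ft_force: [0.3, 0.1, -0.2]
opening: 0.997
finger_force: 0.0
clock: 4.93
position: [0.596, -0.1518, 0.2704]
orientation: [-2.337, -2.095, 0.004]
ft_force: [1.1, 0.1, 0.3]
opening: 1.002
finger_force: 0.0
clock: 5.18
position: [0.5961, -0.1516, 0.2706]
orientation: [-2.55, -1.83, 0.004]
ft_force: [-0.2, -0.2, 0.2]
opening: 0.999
finger_force: 0.0
t 5.18 pos [ 596.1 -151.6  270.6] yaw -18.68 tilt 0.2 open 0.999 F [-0.2 -0.2  0.2] q6 0.01
 shift now tx,ty,tz: [0.35  0.455 1.404]
 wz total -0.026 ; shift after turn: [0.348 0.456 1.404]
ledge 10007 (array([ 617.2, -223.9]), array([287.7,  48.8]), 71.16) 0.10054486673288383
rim 1318 (array([ 705.2, -114.8]), array([178.5,  56. ]), 16.72)
((707.990478515625, -124.0673828125), 89.89865112304688)
```

View pics/w4.png

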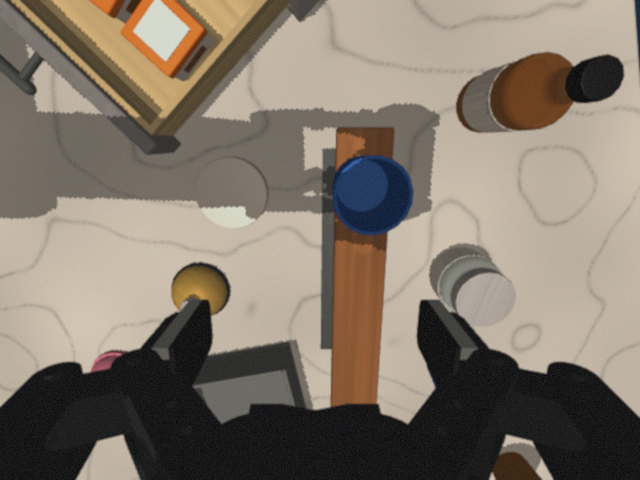

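The wrist view shows the ledge running from (365,130) to (355,400), the tumbler rim at (373,195), the bottle at (520,95) and the bell at (200,290).

```bash

python3 - <<'E'
from h import *
m,p,d,X=snap("wrist");Z=X[...,2];H=hsv(p);h,s,v=H[...,0],H[...,1],H[...,2]
bl=(h>105)&(h<130)&(s>130)
M=bl&(Z>.158)&(Z<.172)&(np.linalg.norm(X[...,:2]-[.65,-.133],axis=-1)<.05);P=X[M];print("rim",len(P),cv2.minEnclosingCircle((P[:,:2]*1000).astype(np.float32)),np.percentile(P[:,2],[50,98]))
c=max(cv2.findContours(bl.astype(np.uint8)[140:245,320:430].copy(),0,1)[0],key=cv2.contourArea);print(cv2.boundingRect(c))
M=(Z>.03)&(Z<.175)&(X[...,0]>.70)&(X[...,1]>-.16)&(X[...,1]<0);P=X[M];print("bottle",rect(P),P[:,:2].min(0),P[:,:2].max(0))
q=np.median(X[M&(v<40)],0);print("cap",q)
plan(.65,-.133,.13,-18.7)
# ledge edges: for bins along the length, centre across
dr=np.array([np.cos(np.radians(71.2)),np.sin(np.radians(71.2))]);nx=np.array([dr[1],-dr[0]])
L=X[(h<18)&(s>110)&(abs(Z-.1)<.008)][:,:2];L=L[np.linalg.norm(L-[.617,-.224],axis=1)<.17]
a=L@dr;b=L@nx
for t in np.arange(a.min(),a.max(),.03):
    k=(a>t)&(a<t+.03);print(round(t,3),k.sum(),np.round(np.percentile(b[k],[1,99])*1000,1))
print("a max",np.percentile(a,99.8))
E
```

```text
rim 1195 ((646.4624633789062, -132.86256408691406), 28.505155563354492) [0.16613397 0.16777839]
(13, 16, 79, 79)
bottle (array([ 801.7, -105. ]), array([60.5, 52.3]), 83.28) [ 0.7754775  -0.13558979] [ 0.82950654 -0.07527779]
cap [ 0.80130086 -0.10534782  0.17041382]
t 5.28 pos [ 596.6 -151.7  270.8] yaw -18.41 tilt 0.14 open 0.997 F [-0.3 -0.4 -0.1] q6 0.0
 shift now tx,ty,tz: [0.346 0.451 1.407]
 wz total 0.042 ; shift after turn: [0.349 0.449 1.407]
-0.157 906 [632.9 679.9]
-0.127 1116 [632.7 680. ]
-0.097 1208 [632.1 679.8]
-0.067 1291 [632.4 680.1]
-0.037 1415 [632.3 680.1]
-0.007 1508 [632.3 680.2]
0.023 887 [632.5 679.6]
0.053 4 [632.9 633.8]
0.083 445 [632.4 680.5]
0.113 1207 [633.1 680.4]
a max 0.1309228889824652
```

```bash

python3 -m pendant '[{"grip":1,"tx":0.17,"ty":0.21,"tz":0.1,"wx":0,"wy":0,"wz":0},{"grip":1,"tx":0.17,"ty":0.21,"tz":0.1,"wx":0,"wy":0,"wz":0},{"grip":1,"tx":0,"ty":0,"tz":0.3,"wx":0,"wy":0,"wz":0},{"grip":1,"tx":0,"ty":0,"tz":0.3,"wx":0,"wy":0,"wz":0},{"grip":1,"tx":0,"ty":0,"tz":0.3,"wx":0,"wy":0,"wz":0}]' 40
python3 -m pendant '[{"grip":1,"tx":0,"ty":0,"tz":0.25,"wx":0,"wy":0,"wz":0},{"grip":1,"tx":0,"ty":0,"tz":0.18,"wx":0,"wy":0,"wz":0},{"grip":0.4,"tx":0,"ty":0,"tz":0,"wx":0,"wy":0,"wz":0},{"grip":0.4,"tx":0,"ty":0,"tz":0,"wx":0,"wy":0,"wz":0},{"grip":0.4,"tx":0,"ty":0,"tz":0,"wx":0,"wy":0,"wz":0}]' 40
python3 -m pendant '[{"grip":0.4,"tx":0,"ty":0,"tz":0,"wx":0,"wy":0,"wz":0},{"grip":0.4,"tx":0,"ty":0,"tz":-0.1,"wx":0,"wy":0,"wz":0},{"grip":0.4,"tx":0,"ty":0,"tz":-0.3,"wx":0,"wy":0,"wz":0},{"grip":0.4,"tx":0,"ty":0,"tz":-0.3,"wx":0,"wy":0,"wz":0},{"grip":0.4,"tx":0,"ty":0,"tz":-0.3,"wx":0,"wy":0,"wz":0}]' 40
python3 - <<'E'
from h import *
plan(.414,-.407,.25,-18.5)
m,p,d,X=snap("side");Z=X[...,2]
M=(abs(Z-.06)<.004)&(abs(X[...,0]-.414)<.12)&(abs(X[...,1]+.407)<.13)&(hsv(p)[...,1]<80);print("tub",rect(X[M]),M.sum())
E
```

```text
clock: 5.7
position: [0.6486, -0.1327, 0.1607]
orientation: [2.547, 1.838, 0.0]
ft_force: [0.1, -0.4, -0.3]
opening: 1.001
finger_force: 0.0
clock: 6.12
position: [0.6491, -0.1332, 0.1199]
orientation: [2.549, 1.835, 0.001]
ft_force: [1.2, -0.3, -0.6]
opening: 0.66
finger_force: 42.2
clock: 6.53
position: [0.6486, -0.133, 0.2215]
orientation: [2.549, 1.834, 0.001]
ft_force: [0.2, -0.6, -0.5]
opening: 0.658
finger_force: 42.5
t 6.53 pos [ 648.6 -133.   221.5] yaw -18.54 tilt 0.09 open 0.658 F [ 0.2 -0.6 -0.5] q6 0.06
 shift now tx,ty,tz: [-3.344 -1.353 -0.287]
 wz total -0.006 ; shift after turn: [-3.343 -1.355 -0.287]
tub (array([ 413.3, -407. ]), array([192. , 152.2]), 83.36) 548
```

```bash

python3 -m pendant '[{"grip":0.4,"tx":-0.28,"ty":-0.11,"tz":0,"wx":0,"wy":0,"wz":0},{"grip":0.4,"tx":-0.28,"ty":-0.11,"tz":0,"wx":0,"wy":0,"wz":0},{"grip":0.4,"tx":-0.28,"ty":-0.11,"tz":0,"wx":0,"wy":0,"wz":0},{"grip":0.4,"tx":-0.28,"ty":-0.11,"tz":0,"wx":0,"wy":0,"wz":0},{"grip":0.4,"tx":-0.28,"ty":-0.11,"tz":0,"wx":0,"wy":0,"wz":0}]' 40
python3 -m pendant '[{"grip":0.4,"tx":-0.28,"ty":-0.11,"tz":0,"wx":0,"wy":0,"wz":0},{"grip":0.4,"tx":-0.28,"ty":-0.11,"tz":0,"wx":0,"wy":0,"wz":0},{"grip":0.4,"tx":-0.28,"ty":-0.11,"tz":0,"wx":0,"wy":0,"wz":0},{"grip":0.4,"tx":-0.28,"ty":-0.12,"tz":0,"wx":0,"wy":0,"wz":0},{"grip":0.4,"tx":-0.28,"ty":-0.12,"tz":0,"wx":0,"wy":0,"wz":0}]' 40
python3 -m pendant '[{"grip":0.4,"tx":-0.27,"ty":-0.12,"tz":0,"wx":0,"wy":0,"wz":0},{"grip":0.4,"tx":-0.27,"ty":-0.12,"tz":0,"wx":0,"wy":0,"wz":0},{"grip":0.4,"tx":0,"ty":0,"tz":0.3,"wx":0,"wy":0,"wz":0},{"grip":0.4,"tx":0,"ty":0,"tz":0.3,"wx":0,"wy":0,"wz":0},{"grip":0.4,"tx":0,"ty":0,"tz":0.3,"wx":0,"wy":0,"wz":0}]' 40
python3 - <<'E'
from h import *
plan(.413,-.407,.03,-18.5)
E
```

```text
clock: 7.0
position: [0.5515, -0.2493, 0.2209]
orientation: [2.547, 1.833, 0.002]
ft_force: [0.7, -1.4, -0.1]
opening: 0.659
finger_force: 42.5
clock: 7.42
position: [0.4527, -0.3643, 0.2209]
orientation: [2.547, 1.833, 0.001]
ft_force: [0.8, -0.5, -0.5]
opening: 0.664
finger_force: 42.5
clock: 7.83
position: [0.4138, -0.4086, 0.1308]
orientation: [2.547, 1.829, 0.001]
ft_force: [0.5, 0.1, -0.5]
opening: 0.658
finger_force: 42.5
t 7.83 pos [ 413.8 -408.6  130.8] yaw -18.65 tilt 0.35 open 0.658 F [ 0.5  0.1 -0.5] q6 -0.53
 shift now tx,ty,tz: [ 0.015 -0.018  1.008]
 wz total -0.022 ; shift after turn: [ 0.015 -0.018  1.008]
```

```bash

python3 -m pendant '[{"grip":0.4,"tx":0,"ty":0,"tz":0.3,"wx":0,"wy":0,"wz":0},{"grip":0.4,"tx":0,"ty":0,"tz":0.3,"wx":0,"wy":0,"wz":0},{"grip":0.4,"tx":0,"ty":0,"tz":0.2,"wx":0,"wy":0,"wz":0},{"grip":0.4,"tx":0,"ty":0,"tz":0.15,"wx":0,"wy":0,"wz":0},{"grip":0.4,"tx":0,"ty":0,"tz":0.05,"wx":0,"wy":0,"wz":0}]' 40
python3 -m pendant '[{"grip":0.9,"tx":0,"ty":0,"tz":0,"wx":0,"wy":0,"wz":0},{"grip":0.9,"tx":0,"ty":0,"tz":0,"wx":0,"wy":0,"wz":0},{"grip":0.9,"tx":0,"ty":0,"tz":0,"wx":0,"wy":0,"wz":0},{"grip":0.9,"tx":0,"ty":0,"tz":-0.2,"wx":0,"wy":0,"wz":0},{"grip":0.9,"tx":0,"ty":0,"tz":-0.4,"wx":0,"wy":0,"wz":0}]' 40
python3 -m pendant '[{"grip":0.9,"tx":0,"ty":0,"tz":-0.4,"wx":0,"wy":0,"wz":0},{"grip":0.9,"tx":0,"ty":0,"tz":-0.4,"wx":0,"wy":0,"wz":0},{"grip":0.9,"tx":0,"ty":0,"tz":-0.4,"wx":0,"wy":0,"wz":0},{"grip":0.9,"tx":0.3,"ty":-0.04,"tz":-0.4,"wx":0,"wy":0,"wz":0},{"grip":0.9,"tx":0.32,"ty":-0.04,"tz":0,"wx":0,"wy":0,"wz":0}]' 40
python3 -m pendant '[{"grip":0.9,"tx":0.32,"ty":-0.04,"tz":0,"wx":0,"wy":0,"wz":0},{"grip":0.9,"tx":0.32,"ty":-0.04,"tz":0,"wx":0,"wy":0,"wz":0},{"grip":0.9,"tx":0.32,"ty":-0.04,"tz":0,"wx":0,"wy":0,"wz":0},{"grip":0.9,"tx":0.32,"ty":-0.04,"tz":0,"wx":0,"wy":0,"wz":0},{"grip":0.9,"tx":0.32,"ty":-0.04,"tz":0,"wx":0,"wy":0,"wz":0}]' 40
python3 -m pendant '[{"grip":0.9,"tx":0.32,"ty":-0.05,"tz":0,"wx":0,"wy":0,"wz":0},{"grip":0.9,"tx":0.32,"ty":-0.05,"tz":0,"wx":0,"wy":0,"wz":0},{"grip":0.9,"tx":0.32,"ty":-0.05,"tz":0,"wx":0,"wy":0,"wz":0},{"grip":0.9,"tx":0.32,"ty":-0.05,"tz":0,"wx":0,"wy":0,"wz":0},{"grip":0.9,"tx":0.32,"ty":-0.05,"tz":0,"wx":0,"wy":0,"wz":0}]' 40
python3 -m pendant '[{"grip":0.9,"tx":0.3,"ty":-0.05,"tz":0,"wx":0,"wy":0,"wz":0},{"grip":0.9,"tx":0.3,"ty":-0.05,"tz":0,"wx":0,"wy":0,"wz":0},{"grip":0.9,"tx":0,"ty":0,"tz":0,"wx":0,"wy":0,"wz":-0.99},{"grip":0.9,"tx":0,"ty":0,"tz":0,"wx":0,"wy":0,"wz":-0.99},{"grip":0.9,"tx":0,"ty":0,"tz":0,"wx":0,"wy":0,"wz":-0.99}]' 40
python3 -m pendant '[{"grip":0.9,"tx":0,"ty":0,"tz":0,"wx":0,"wy":0,"wz":-0.99},{"grip":0.9,"tx":0,"ty":0,"tz":0,"wx":0,"wy":0,"wz":-0.99},{"grip":0.9,"tx":0,"ty":0,"tz":0,"wx":0,"wy":0,"wz":-0.98},{"grip":0.9,"tx":0,"ty":0,"tz":0,"wx":0,"wy":0,"wz":-0.98},{"grip":0.9,"tx":0,"ty":0,"tz":0,"wx":0,"wy":0,"wz":0}]' 40
cat >> h.py <<'E'
def boxes(n="wrist",name=None,z=.0645,tol=.008):
    m,p,d,X=snap(n,name);Z=X[...,2];H=hsv(p)
    M=(H[...,0]>5)&(H[...,0]<24)&(H[...,1]>140)&(abs(Z-z)<tol)
    c,_=cv2.findContours(M.astype(np.uint8),0,2)
    for q in c:
        if cv2.contourArea(q)<400: continue
        r=cv2.approxPolyDP(q,.06*cv2.arcLength(q,True),True)
        k=np.zeros(M.shape,np.uint8);cv2.drawContours(k,[q],-1,1,-1)
        P=X[(k>0)&M]
        # robust: cast contour on lid plane
        W=np.array([onz(m,u,v,z) for u,v in q[:,0]]);print("box px",np.round(q[:,0].mean(0)),"cloud",rect(P),"z",round(np.median(P[:,2])*1000,1),"plane",rect(W))
E
python3 - <<'E'
from h import *
plan(.52,.05,.03,28.9)
boxes()
m,p,d,X=snap("side","s1");Z=X[...,2]
E
```

```text
clock: 8.25
position: [0.4124, -0.4055, 0.0274]
orientation: [-2.548, -1.833, 0.0]
ft_force: [0.1, 0.9, -0.8]
opening: 0.658
finger_force: 42.5
clock: 8.67
position: [0.4106, -0.4035, 0.086]
orientation: [-2.544, -1.829, 0.001]
ft_force: [-0.1, -0.6, -0.1]
opening: 0.9
finger_force: 0.0
clock: 9.08
position: [0.4288, -0.3558, 0.2536]
orientation: [2.536, 1.818, 0.005]
ft_force: [1.3, -0.1, 1.1]
opening: 0.897
finger_force: 0.0
clock: 9.5
position: [0.457, -0.1909, 0.2441]
orientation: [2.548, 1.831, 0.003]
ft_force: [0.6, 1.1, -0.1]
opening: 0.903
finger_force: 0.0
clock: 9.92
position: [0.4843, -0.0309, 0.2441]
orientation: [2.548, 1.832, 0.005]
ft_force: [1.0, 0.2, 0.7]
opening: 0.903
finger_force: 0.0
clock: 10.33
position: [0.4939, 0.0287, 0.2439]
orientation: [2.174, 2.264, 0.004]
ft_force: [0.6, -0.6, 0.5]
opening: 0.901
finger_force: 0.0
clock: 10.75
position: [0.4939, 0.0278, 0.2438]
orientation: [1.591, 2.705, 0.003]
ft_force: [-0.3, 0.0, 0.1]
opening: 0.901
finger_force: 0.0
t 10.75 pos [493.9  27.8 243.8] yaw 29.07 tilt 0.21 open 0.901 F [-0.3  0.   0.1] q6 -0.54
 shift now tx,ty,tz: [0.072 0.33  2.139]
 wz total 0.024 ; shift after turn: [0.073 0.329 2.139]
box px [361. 208.] cloud (array([520.8,  50. ]), array([55.1, 54.2]), -60.71) z 64.6 plane (array([520.4,  50.1]), array([54.5, 54. ]), -60.93)
box px [353. 127.] cloud (array([488.7, 113. ]), array([54.5, 54.4]), 33.29) z 64.7 plane (array([488.5, 112.9]), array([54.2, 54.1]), 33.08)
box px [360.  46.] cloud (array([454.7, 185.8]), array([54.5, 48.9]), 33.54) z 64.6 plane (array([454.9, 184.8]), array([54.6, 49.4]), 33.42)
```

View pics/s1.png

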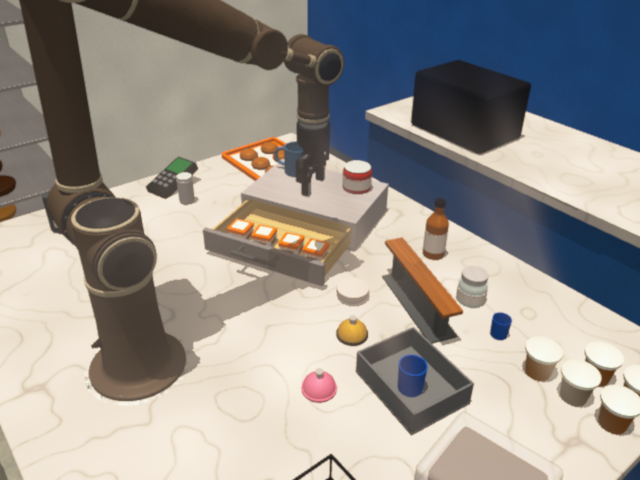

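The side view shows the tumbler standing in the tub at (412,375) and the four boxes in the open drawer. I'll pick the first box, the one nearest the ledge.

```bash

python3 -m pendant '[{"grip":0.9,"tx":0.07,"ty":0.17,"tz":0.2,"wx":0,"wy":0,"wz":0},{"grip":0.9,"tx":0,"ty":0.16,"tz":0.3,"wx":0,"wy":0,"wz":0},{"grip":0.9,"tx":0,"ty":0,"tz":0.35,"wx":0,"wy":0,"wz":0},{"grip":0.9,"tx":0,"ty":0,"tz":0.35,"wx":0,"wy":0,"wz":0},{"grip":0.9,"tx":0,"ty":0,"tz":0.35,"wx":0,"wy":0,"wz":0}]' 60
python3 -m pendant '[{"grip":0.9,"tx":0,"ty":0,"tz":0.3,"wx":0,"wy":0,"wz":0},{"grip":0.9,"tx":0,"ty":0,"tz":0.2,"wx":0,"wy":0,"wz":0},{"grip":0.9,"tx":0,"ty":0,"tz":0.08,"wx":0,"wy":0,"wz":0},{"grip":0.9,"tx":0,"ty":0,"tz":0,"wx":0,"wy":0,"wz":0},{"grip":0.4,"tx":0,"ty":0,"tz":0,"wx":0,"wy":0,"wz":0}]' 60
python3 -m pendant '[{"grip":0.4,"tx":0,"ty":0,"tz":0,"wx":0,"wy":0,"wz":0},{"grip":0.4,"tx":0,"ty":0,"tz":0,"wx":0,"wy":0,"wz":0},{"grip":0.4,"tx":0,"ty":0,"tz":0,"wx":0,"wy":0,"wz":0},{"grip":0.4,"tx":0,"ty":0,"tz":-0.1,"wx":0,"wy":0,"wz":0},{"grip":0.4,"tx":0,"ty":0,"tz":-0.3,"wx":0,"wy":0,"wz":0}]' 60
python3 -m pendant '[{"grip":0.4,"tx":0,"ty":0,"tz":-0.35,"wx":0,"wy":0,"wz":0},{"grip":0.4,"tx":0,"ty":0,"tz":-0.35,"wx":0,"wy":0,"wz":0},{"grip":0.4,"tx":0,"ty":0,"tz":-0.35,"wx":0,"wy":0,"wz":0},{"grip":0.4,"tx":0,"ty":0,"tz":-0.35,"wx":0,"wy":0,"wz":0},{"grip":0.4,"tx":0,"ty":0,"tz":0,"wx":0,"wy":0,"wz":0}]' 60
cat >> h.py <<'E'
def slot(y):  # ledge y -> world xy
    d=np.array([.3223,.9466]);n=np.array([.9466,-.3223]);return .6562*n+(y-.019)*d
E
python3 - <<'E'
from h import *
plan(*slot(-.105),.21,-18.8)
m,p,d,X=snap("wrist","w5")
E
```

```text
clock: 11.27
position: [0.5197, 0.05, 0.0865]
orientation: [1.598, 2.702, 0.002]
ft_force: [0.4, -1.1, 0.1]
opening: 0.905
finger_force: 0.0
clock: 11.68
position: [0.5195, 0.0498, 0.0296]
orientation: [1.597, 2.704, 0.001]
ft_force: [0.1, 0.8, -0.2]
opening: 0.782
finger_force: 0.0
clock: 12.1
position: [0.5144, 0.0497, 0.0663]
orientation: [-1.592, -2.699, 0.007]
ft_force: [-0.6, 0.5, -2.2]
opening: 0.624
finger_force: 63.5
clock: 12.52
position: [0.5241, 0.05, 0.2182]
orientation: [1.589, 2.694, 0.013]
ft_force: [1.7, 0.0, -0.3]
opening: 0.624
finger_force: 63.8
t 12.52 pos [524.1  50.  218.2] yaw 28.95 tilt 0.94 open 0.624 F [ 1.7  0.  -0.3] q6 -0.49
 shift now tx,ty,tz: [-3.591 -1.335  0.09 ]
 wz total 6.945 ; shift after turn: [-3.403  1.76   0.09 ]
```

View pics/w5.png

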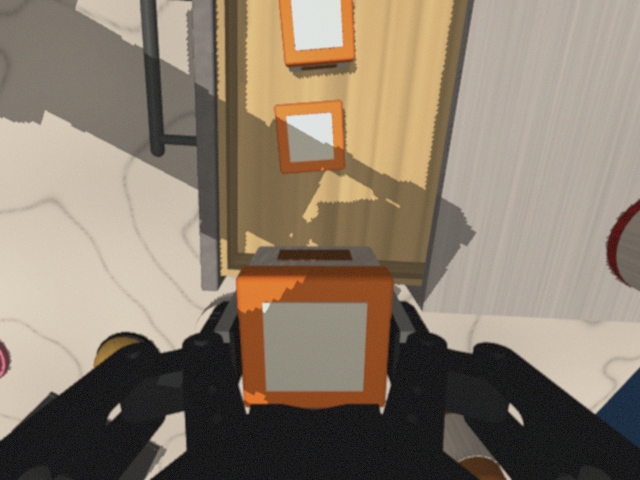

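The box is held squarely in the fingers, lid at (315,345).

```bash

python3 -m pendant '[{"grip":0.4,"tx":-0.3,"ty":-0.11,"tz":0,"wx":0,"wy":0,"wz":0},{"grip":0.4,"tx":-0.3,"ty":-0.11,"tz":0,"wx":0,"wy":0,"wz":0},{"grip":0.4,"tx":-0.3,"ty":-0.11,"tz":0,"wx":0,"wy":0,"wz":0},{"grip":0.4,"tx":-0.3,"ty":-0.11,"tz":0,"wx":0,"wy":0,"wz":0},{"grip":0.4,"tx":-0.3,"ty":-0.11,"tz":0,"wx":0,"wy":0,"wz":0}]' 60
python3 -m pendant '[{"grip":0.4,"tx":-0.3,"ty":-0.11,"tz":0,"wx":0,"wy":0,"wz":0},{"grip":0.4,"tx":-0.3,"ty":-0.11,"tz":0,"wx":0,"wy":0,"wz":0},{"grip":0.4,"tx":-0.3,"ty":-0.11,"tz":0,"wx":0,"wy":0,"wz":0},{"grip":0.4,"tx":-0.3,"ty":-0.11,"tz":0,"wx":0,"wy":0,"wz":0},{"grip":0.4,"tx":-0.3,"ty":-0.11,"tz":0,"wx":0,"wy":0,"wz":0}]' 60
python3 -m pendant '[{"grip":0.4,"tx":-0.3,"ty":-0.11,"tz":0,"wx":0,"wy":0,"wz":0},{"grip":0.4,"tx":-0.29,"ty":-0.11,"tz":0,"wx":0,"wy":0,"wz":0},{"grip":0.4,"tx":0,"ty":0,"tz":0,"wx":0,"wy":0,"wz":0.99},{"grip":0.4,"tx":0,"ty":0,"tz":0,"wx":0,"wy":0,"wz":0.99},{"grip":0.4,"tx":0,"ty":0,"tz":0,"wx":0,"wy":0,"wz":0.99}]' 60
python3 -m pendant '[{"grip":0.4,"tx":0,"ty":0,"tz":0,"wx":0,"wy":0,"wz":0.99},{"grip":0.4,"tx":0,"ty":0,"tz":0,"wx":0,"wy":0,"wz":0.99},{"grip":0.4,"tx":0,"ty":0,"tz":0,"wx":0,"wy":0,"wz":0.99},{"grip":0.4,"tx":0,"ty":0,"tz":0,"wx":0,"wy":0,"wz":0.99},{"grip":0.4,"tx":0,"ty":0,"tz":0,"wx":0,"wy":0,"wz":0}]' 60
python3 -m pendant '[{"grip":0.4,"tx":0,"ty":0,"tz":0,"wx":0,"wy":0,"wz":0},{"grip":0.4,"tx":0,"ty":0,"tz":0,"wx":0,"wy":0,"wz":0}]' 60
python3 - <<'E'
from h import *
plan(*slot(-.105),.109,-18.8)
m,p,d,X=snap("wrist")
H=hsv(p);Z=X[...,2]
dr=np.array([.3223,.9466]);nx=np.array([.9466,-.3223]);L=X[(H[...,0]<18)&(H[...,1]>110)&(abs(Z-.1)<.008)][:,:2];a=L@dr;b=L@nx
L=L[abs(b-.656)<.05];a=L@dr;b=L@nx;print(np.percentile(b,[1,99]),np.percentile(a,[.5,99.5]))
for n in("scene","side"):
  m,p,d,X=snap(n);H=hsv(p);Z=X[...,2]
  L=X[(H[...,0]<18)&(H[...,1]>110)&(abs(Z-.1)<.008)][:,:2];b=L@nx;L=L[abs(b-.656)<.04];a=L@dr;b=L@nx;print(n,np.percentile(b,[2,98]),np.percentile(a,[.3,99.7]))
E
```

```text
clock: 12.98
position: [0.5417, -0.1089, 0.2075]
orientation: [-1.594, -2.704, 0.001]
ft_force: [-0.0, 0.5, -1.7]
opening: 0.626
finger_force: 63.7
clock: 13.4
position: [0.5662, -0.2668, 0.2071]
orientation: [-1.594, -2.703, -0.0]
ft_force: [0.2, -0.5, -1.7]
opening: 0.624
finger_force: 63.7
clock: 13.82
position: [0.5753, -0.3283, 0.2066]
orientation: [-2.056, -2.369, 0.001]
ft_force: [0.7, 0.9, -1.6]
opening: 0.62
finger_force: 63.5
clock: 14.23
position: [0.5756, -0.3274, 0.207]
orientation: [-2.552, -1.826, 0.002]
ft_force: [0.2, -0.1, -1.8]
opening: 0.627
finger_force: 63.5
clock: 14.4
position: [0.5763, -0.3278, 0.2079]
orientation: [-2.549, -1.833, 0.001]
ft_force: [0.7, -0.4, -0.8]
opening: 0.624
finger_force: 63.5
t 14.4 pos [ 576.3 -327.8  207.9] yaw -18.56 tilt 0.11 open 0.624 F [ 0.7 -0.4 -0.8] q6 -0.26
 shift now tx,ty,tz: [0.005 0.052 0.989]
 wz total 0.035 ; shift after turn: [0.005 0.052 0.989]
[0.63262938 0.68056242] [-0.12744434  0.03115285]
scene [0.63356382 0.68454348] [-0.16522763  0.45947446]
side [0.62967518 0.67842082] [-0.17320193  0.37858786]
```

```bash

python3 -m pendant '[{"grip":0.4,"tx":0,"ty":0.05,"tz":0.2,"wx":0,"wy":0,"wz":0},{"grip":0.4,"tx":0,"ty":0,"tz":0.3,"wx":0,"wy":0,"wz":0},{"grip":0.4,"tx":0,"ty":0,"tz":0.25,"wx":0,"wy":0,"wz":0},{"grip":0.4,"tx":0,"ty":0,"tz":0.14,"wx":0,"wy":0,"wz":0},{"grip":0.4,"tx":0,"ty":0,"tz":0.07,"wx":0,"wy":0,"wz":0}]' 60
python3 -m pendant '[{"grip":0.4,"tx":0,"ty":0,"tz":0,"wx":0,"wy":0,"wz":0},{"grip":0.4,"tx":0,"ty":0,"tz":0.03,"wx":0,"wy":0,"wz":0},{"grip":0.4,"tx":0,"ty":0,"tz":0,"wx":0,"wy":0,"wz":0},{"grip":0.4,"tx":0,"ty":0,"tz":0,"wx":0,"wy":0,"wz":0}]' 60
python3 - <<'E'
from h import *
plan(*slot(-.105),.109,-18.8)
E
```

```text
clock: 14.97
position: [0.5798, -0.3286, 0.1096]
orientation: [-2.548, -1.829, 0.003]
ft_force: [-1.0, 0.2, -1.7]
opening: 0.624
finger_force: 63.6
clock: 15.3
position: [0.5826, -0.3305, 0.1114]
orientation: [2.551, 1.83, 0.001]
ft_force: [-0.1, -0.8, -1.6]
opening: 0.626
finger_force: 63.5
t 15.3 pos [ 582.6 -330.5  111.4] yaw -18.7 tilt 0.15 open 0.626 F [-0.1 -0.8 -1.6] q6 -0.25
 shift now tx,ty,tz: [ 0.011 -0.018  0.024]
 wz total 0.015 ; shift after turn: [ 0.011 -0.018  0.024]
```

```bash

python3 -m pendant '[{"grip":0.4,"tx":0,"ty":0,"tz":0.02,"wx":0,"wy":0,"wz":0},{"grip":0.4,"tx":0,"ty":0,"tz":0.0,"wx":0,"wy":0,"wz":0},{"grip":0.4,"tx":0,"ty":0,"tz":0,"wx":0,"wy":0,"wz":0}]' 60
python3 -m pendant '[{"grip":0.4,"tx":0,"ty":0,"tz":0.02,"wx":0,"wy":0,"wz":0},{"grip":0.4,"tx":0,"ty":0,"tz":0,"wx":0,"wy":0,"wz":0},{"grip":0.4,"tx":0,"ty":0,"tz":0,"wx":0,"wy":0,"wz":0}]' 60
```

```text
clock: 15.55
position: [0.5826, -0.3304, 0.1091]
orientation: [2.551, 1.83, 0.002]
ft_force: [0.1, 0.1, 0.3]
opening: 0.621
finger_force: 63.7
clock: 15.8
position: [0.5826, -0.3304, 0.109]
orientation: [2.551, 1.83, 0.001]
ft_force: [-2.6, 1.9, 10.3]
opening: 0.62
finger_force: 64.8
```

```bash

python3 -m pendant '[{"grip":0.9,"tx":0,"ty":0,"tz":-0.02,"wx":0,"wy":0,"wz":0},{"grip":0.9,"tx":0,"ty":0,"tz":0,"wx":0,"wy":0,"wz":0},{"grip":0.9,"tx":0,"ty":0,"tz":0,"wx":0,"wy":0,"wz":0},{"grip":0.9,"tx":0,"ty":0,"tz":-0.2,"wx":0,"wy":0,"wz":0},{"grip":0.9,"tx":0,"ty":0,"tz":-0.4,"wx":0,"wy":0,"wz":0}]' 60
python3 -m pendant '[{"grip":0.9,"tx":0,"ty":0,"tz":-0.4,"wx":0,"wy":0,"wz":0},{"grip":0.9,"tx":0,"ty":0,"tz":-0.4,"wx":0,"wy":0,"wz":0},{"grip":0.9,"tx":0.2,"ty":-0.1,"tz":0,"wx":0,"wy":0,"wz":0},{"grip":0.9,"tx":0.28,"ty":-0.19,"tz":0,"wx":0,"wy":0,"wz":0},{"grip":0.9,"tx":0.28,"ty":-0.19,"tz":0,"wx":0,"wy":0,"wz":0}]' 60
python3 -m pendant '[{"grip":0.9,"tx":0.28,"ty":-0.19,"tz":0,"wx":0,"wy":0,"wz":0},{"grip":0.9,"tx":0.28,"ty":-0.19,"tz":0,"wx":0,"wy":0,"wz":0},{"grip":0.9,"tx":0.28,"ty":-0.19,"tz":0,"wx":0,"wy":0,"wz":0},{"grip":0.9,"tx":0.28,"ty":-0.19,"tz":0,"wx":0,"wy":0,"wz":0},{"grip":0.9,"tx":0.28,"ty":-0.19,"tz":0,"wx":0,"wy":0,"wz":0}]' 60
python3 -m pendant '[{"grip":0.9,"tx":0.28,"ty":-0.19,"tz":0,"wx":0,"wy":0,"wz":0},{"grip":0.9,"tx":0.28,"ty":-0.19,"tz":0,"wx":0,"wy":0,"wz":0},{"grip":0.9,"tx":0.28,"ty":-0.19,"tz":0,"wx":0,"wy":0,"wz":0},{"grip":0.9,"tx":0.28,"ty":-0.19,"tz":0,"wx":0,"wy":0,"wz":0},{"grip":0.9,"tx":0.28,"ty":-0.19,"tz":0,"wx":0,"wy":0,"wz":0}]' 60
python3 -m pendant '[{"grip":0.9,"tx":0,"ty":0,"tz":0,"wx":0,"wy":0,"wz":-0.94},{"grip":0.9,"tx":0,"ty":0,"tz":0,"wx":0,"wy":0,"wz":-0.94},{"grip":0.9,"tx":0,"ty":0,"tz":0,"wx":0,"wy":0,"wz":-0.94},{"grip":0.9,"tx":0,"ty":0,"tz":0,"wx":0,"wy":0,"wz":-0.94},{"grip":0.9,"tx":0,"ty":0,"tz":0,"wx":0,"wy":0,"wz":-0.94}]' 60
python3 -m pendant '[{"grip":0.9,"tx":0,"ty":0,"tz":0,"wx":0,"wy":0,"wz":-0.94},{"grip":0.9,"tx":0,"ty":0,"tz":0,"wx":0,"wy":0,"wz":-0.94},{"grip":0.9,"tx":0,"ty":0,"tz":0,"wx":0,"wy":0,"wz":-0.94},{"grip":0.9,"tx":0,"ty":0,"tz":0,"wx":0,"wy":0,"wz":0},{"grip":0.9,"tx":0,"ty":0,"tz":0,"wx":0,"wy":0,"wz":0}]' 60
cat >> h.py <<'E'
def onledge():
    nx=np.array([.9466,-.3223]);dr=np.array([.3223,.9466])
    for n in("scene","side"):
        m,p,d,X=snap(n);H=hsv(p);Z=X[...,2]
        M=(abs(Z-.1425)<.006)&(abs(X[...,:2]@nx-.656)<.05)&(abs(X[...,:2]@dr+.019)<.18)
        c,l,st,_=cv2.connectedComponentsWithStats(M.astype(np.uint8))
        for i in range(1,c):
            if st[i,4]>60:
                P=X[l==i];b=P[:,:2]@nx-.6562;a=P[:,:2]@dr+.019;r=lambda q:np.round(np.percentile(q,[1,99])*1000,1)
                print(n,"lid x",r(b),"y",r(a),"z",round(np.median(P[:,2])*1000,1),st[i,4])
E
python3 - <<'E'
from h import *
plan(.4885,.1129,.03,33.1)
boxes();onledge()
E
```

```text
clock: 16.22
position: [0.577, -0.3269, 0.1609]
orientation: [-2.542, -1.823, 0.008]
ft_force: [0.1, 0.0, -0.9]
opening: 0.899
finger_force: 0.0
clock: 16.63
position: [0.5608, -0.2425, 0.2487]
orientation: [2.553, 1.828, 0.002]
ft_force: [0.0, 0.3, 0.2]
opening: 0.904
finger_force: 0.0
clock: 17.05
position: [0.5145, -0.0779, 0.2474]
orientation: [-2.553, -1.83, 0.001]
ft_force: [1.1, 0.1, 0.3]
opening: 0.898
finger_force: 0.0
clock: 17.47
position: [0.4694, 0.0851, 0.2475]
orientation: [-2.553, -1.831, 0.0]
ft_force: [0.6, 0.3, -0.7]
opening: 0.899
finger_force: 0.0
clock: 17.88
position: [0.47, 0.0839, 0.2474]
orientation: [-1.935, -2.475, 0.001]
ft_force: [0.4, -0.5, 0.7]
opening: 0.899
finger_force: 0.0
clock: 18.3
position: [0.4701, 0.0837, 0.2475]
orientation: [-1.503, -2.758, 0.001]
ft_force: [0.7, -0.6, 0.1]
opening: 0.896
finger_force: 0.0
t 18.3 pos [470.1  83.7 247.5] yaw 32.84 tilt 0.03 open 0.896 F [ 0.7 -0.6  0.1] q6 -0.49
 shift now tx,ty,tz: [0.146 0.314 2.175]
 wz total -0.038 ; shift after turn: [0.144 0.315 2.175]
box px [349. 202.] cloud (array([489.4, 113.7]), array([54.8, 53.8]), -56.92) z 64.6 plane (array([489.2, 113.8]), array([54.3, 53.6]), -56.92)
box px [366.  93.] cloud (array([453.5, 188.7]), array([54.5, 54.1]), 33.55) z 64.6 plane (array([453.5, 188.5]), array([54.2, 54. ]), 33.64)
box px [372.  36.] cloud (array([421.7, 246. ]), array([55. , 41.1]), 29.12) z 64.6 plane (array([422. , 244.7]), array([55. , 41.5]), 29.55)
scene lid x [-22.9  33.1] y [-131.6  -75.7] z 139.2 235
side lid x [-27.1  27.2] y [-138.1  -82.3] z 139.5 409
```

The first box stands on the ledge at lid y ≈ -107 mm, with x centred within 2 mm. Picking the second box.

```bash

python3 -m pendant '[{"grip":0.9,"tx":0.15,"ty":0.17,"tz":0.2,"wx":0,"wy":0,"wz":0},{"grip":0.9,"tx":0,"ty":0.155,"tz":0.3,"wx":0,"wy":0,"wz":0},{"grip":0.9,"tx":0,"ty":0,"tz":0.35,"wx":0,"wy":0,"wz":0},{"grip":0.9,"tx":0,"ty":0,"tz":0.35,"wx":0,"wy":0,"wz":0},{"grip":0.9,"tx":0,"ty":0,"tz":0.35,"wx":0,"wy":0,"wz":0}]' 60
python3 -m pendant '[{"grip":0.9,"tx":0,"ty":0,"tz":0.32,"wx":0,"wy":0,"wz":0},{"grip":0.9,"tx":0,"ty":0,"tz":0.22,"wx":0,"wy":0,"wz":0},{"grip":0.9,"tx":0,"ty":0,"tz":0.08,"wx":0,"wy":0,"wz":0},{"grip":0.9,"tx":0,"ty":0,"tz":0,"wx":0,"wy":0,"wz":0},{"grip":0.4,"tx":0,"ty":0,"tz":0,"wx":0,"wy":0,"wz":0}]' 60
python3 -m pendant '[{"grip":0.4,"tx":0,"ty":0,"tz":0,"wx":0,"wy":0,"wz":0},{"grip":0.4,"tx":0,"ty":0,"tz":0,"wx":0,"wy":0,"wz":0},{"grip":0.4,"tx":0,"ty":0,"tz":0,"wx":0,"wy":0,"wz":0},{"grip":0.4,"tx":0,"ty":0,"tz":-0.1,"wx":0,"wy":0,"wz":0},{"grip":0.4,"tx":0,"ty":0,"tz":-0.3,"wx":0,"wy":0,"wz":0}]' 60
python3 -m pendant '[{"grip":0.4,"tx":0,"ty":0,"tz":-0.35,"wx":0,"wy":0,"wz":0},{"grip":0.4,"tx":0,"ty":0,"tz":-0.35,"wx":0,"wy":0,"wz":0},{"grip":0.4,"tx":0,"ty":0,"tz":-0.35,"wx":0,"wy":0,"wz":0},{"grip":0.4,"tx":0,"ty":0,"tz":-0.35,"wx":0,"wy":0,"wz":0},{"grip":0.4,"tx":-0.2,"ty":-0.06,"tz":0,"wx":0,"wy":0,"wz":0}]' 60
python3 -m pendant '[{"grip":0.4,"tx":-0.3,"ty":-0.085,"tz":0,"wx":0,"wy":0,"wz":0},{"grip":0.4,"tx":-0.3,"ty":-0.085,"tz":0,"wx":0,"wy":0,"wz":0},{"grip":0.4,"tx":-0.3,"ty":-0.085,"tz":0,"wx":0,"wy":0,"wz":0},{"grip":0.4,"tx":-0.3,"ty":-0.085,"tz":0,"wx":0,"wy":0,"wz":0},{"grip":0.4,"tx":-0.3,"ty":-0.085,"tz":0,"wx":0,"wy":0,"wz":0}]' 60
python3 -m pendant '[{"grip":0.4,"tx":-0.3,"ty":-0.085,"tz":0,"wx":0,"wy":0,"wz":0},{"grip":0.4,"tx":-0.3,"ty":-0.085,"tz":0,"wx":0,"wy":0,"wz":0},{"grip":0.4,"tx":-0.3,"ty":-0.085,"tz":0,"wx":0,"wy":0,"wz":0},{"grip":0.4,"tx":-0.3,"ty":-0.085,"tz":0,"wx":0,"wy":0,"wz":0},{"grip":0.4,"tx":-0.3,"ty":-0.085,"tz":0,"wx":0,"wy":0,"wz":0}]' 60
python3 -m pendant '[{"grip":0.4,"tx":-0.3,"ty":-0.085,"tz":0,"wx":0,"wy":0,"wz":0},{"grip":0.4,"tx":-0.28,"ty":-0.085,"tz":0,"wx":0,"wy":0,"wz":0},{"grip":0.4,"tx":0,"ty":0,"tz":0,"wx":0,"wy":0,"wz":0.94},{"grip":0.4,"tx":0,"ty":0,"tz":0,"wx":0,"wy":0,"wz":0.94},{"grip":0.4,"tx":0,"ty":0,"tz":0,"wx":0,"wy":0,"wz":0.94}]' 60
python3 -m pendant '[{"grip":0.4,"tx":0,"ty":0,"tz":0,"wx":0,"wy":0,"wz":0.94},{"grip":0.4,"tx":0,"ty":0,"tz":0,"wx":0,"wy":0,"wz":0.94},{"grip":0.4,"tx":0,"ty":0,"tz":0,"wx":0,"wy":0,"wz":0.94},{"grip":0.4,"tx":0,"ty":0,"tz":0,"wx":0,"wy":0,"wz":0.94},{"grip":0.4,"tx":0,"ty":0,"tz":0,"wx":0,"wy":0,"wz":0.94}]' 60
python3 -m pendant '[{"grip":0.4,"tx":0,"ty":0,"tz":0,"wx":0,"wy":0,"wz":0},{"grip":0.4,"tx":0,"ty":0,"tz":0,"wx":0,"wy":0,"wz":0}]' 60
python3 - <<'E'
from h import *
plan(*slot(-.035),.109,-18.8)
snap("wrist","w6")
E
```

```text
clock: 18.87
position: [0.4899, 0.1143, 0.0918]
orientation: [1.5, 2.759, 0.001]
ft_force: [-0.1, 0.0, -0.5]
opening: 0.899
finger_force: 0.0
clock: 19.28
position: [0.49, 0.114, 0.0313]
orientation: [1.5, 2.76, 0.0]
ft_force: [-0.5, -0.3, 0.7]
opening: 0.78
finger_force: 0.0
clock: 19.7
position: [0.4856, 0.1134, 0.0687]
orientation: [-1.496, -2.755, 0.008]
ft_force: [-0.7, -0.9, -1.2]
opening: 0.621
finger_force: 63.3
clock: 20.12
position: [0.5, 0.0967, 0.2203]
orientation: [1.49, 2.752, 0.017]
ft_force: [1.6, 0.3, -0.2]
opening: 0.621
finger_force: 63.5
clock: 20.53
position: [0.5414, -0.0564, 0.2122]
orientation: [1.498, 2.76, 0.001]
ft_force: [1.5, -0.5, -0.9]
opening: 0.62
finger_force: 63.4
clock: 20.95
position: [0.5874, -0.2054, 0.212]
orientation: [1.499, 2.76, 0.0]
ft_force: [0.3, 0.1, -0.7]
opening: 0.622
finger_force: 63.4
clock: 21.37
position: [0.6044, -0.2627, 0.2116]
orientation: [-1.951, -2.462, -0.0]
ft_force: [0.6, 0.2, -0.8]
opening: 0.625
finger_force: 63.3
clock: 21.78
position: [0.6045, -0.2617, 0.2119]
orientation: [2.558, 1.824, 0.0]
ft_force: [-0.4, -0.6, -2.2]
opening: 0.625
finger_force: 63.3
clock: 21.95
position: [0.6046, -0.2618, 0.2117]
orientation: [2.55, 1.834, 0.0]
ft_force: [0.2, 1.0, -0.3]
opening: 0.622
finger_force: 63.3
t 21.95 pos [ 604.6 -261.8  211.7] yaw -18.54 tilt 0.03 open 0.622 F [ 0.2  1.  -0.3] q6 -0.15
 shift now tx,ty,tz: [-0.01  -0.006  1.027]
 wz total 0.038 ; shift after turn: [-0.01  -0.006  1.027]
```

View pics/w6.png

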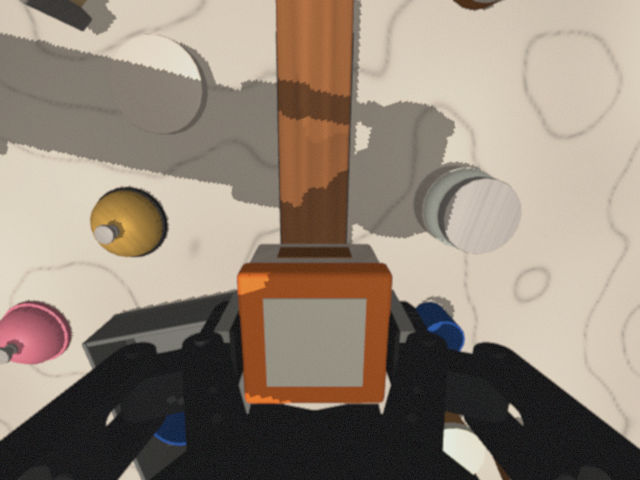

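The second box is held squarely above the ledge, with the box at (315,340) and the ledge strip at (315,120). Lowering, release, then on to the next.

```bash

python3 -m pendant '[{"grip":0.4,"tx":-0.01,"ty":-0.01,"tz":0.2,"wx":0,"wy":0,"wz":0},{"grip":0.4,"tx":0,"ty":0,"tz":0.3,"wx":0,"wy":0,"wz":0},{"grip":0.4,"tx":0,"ty":0,"tz":0.3,"wx":0,"wy":0,"wz":0},{"grip":0.4,"tx":0,"ty":0,"tz":0.14,"wx":0,"wy":0,"wz":0},{"grip":0.4,"tx":0,"ty":0,"tz":0.05,"wx":0,"wy":0,"wz":0}]' 60
python3 -m pendant '[{"grip":0.4,"tx":0,"ty":0,"tz":0,"wx":0,"wy":0,"wz":0},{"grip":0.4,"tx":0,"ty":0,"tz":0.02,"wx":0,"wy":0,"wz":0},{"grip":0.4,"tx":0,"ty":0,"tz":0.01,"wx":0,"wy":0,"wz":0},{"grip":0.4,"tx":0,"ty":0,"tz":0,"wx":0,"wy":0,"wz":0}]' 60

```

```text
clock: 22.42
position: [0.6011, -0.2612, 0.1107]
orientation: [-2.546, -1.829, 0.005]
ft_force: [-9.9, 4.6, 20.6]
opening: 0.621
finger_force: 66.5
clock: 22.75
position: [0.6044, -0.2629, 0.1108]
orientation: [2.551, 1.831, 0.001]
ft_force: [-1.0, 0.2, 4.8]
opening: 0.622
finger_force: 64.2
```

```bash

python3 -m pendant '[{"grip":0.9,"tx":0,"ty":0,"tz":-0.01,"wx":0,"wy":0,"wz":0},{"grip":0.9,"tx":0,"ty":0,"tz":0,"wx":0,"wy":0,"wz":0},{"grip":0.9,"tx":0,"ty":0,"tz":0,"wx":0,"wy":0,"wz":0},{"grip":0.9,"tx":0,"ty":0,"tz":-0.2,"wx":0,"wy":0,"wz":0},{"grip":0.9,"tx":0,"ty":0,"tz":-0.4,"wx":0,"wy":0,"wz":0}]' 60
python3 -m pendant '[{"grip":0.9,"tx":0,"ty":0,"tz":-0.4,"wx":0,"wy":0,"wz":0},{"grip":0.9,"tx":0,"ty":0,"tz":-0.4,"wx":0,"wy":0,"wz":0},{"grip":0.9,"tx":0.2,"ty":-0.15,"tz":0,"wx":0,"wy":0,"wz":0},{"grip":0.9,"tx":0.27,"ty":-0.23,"tz":0,"wx":0,"wy":0,"wz":0},{"grip":0.9,"tx":0.27,"ty":-0.23,"tz":0,"wx":0,"wy":0,"wz":0}]' 60
python3 -m pendant '[{"grip":0.9,"tx":0.27,"ty":-0.23,"tz":0,"wx":0,"wy":0,"wz":0},{"grip":0.9,"tx":0.27,"ty":-0.23,"tz":0,"wx":0,"wy":0,"wz":0},{"grip":0.9,"tx":0.27,"ty":-0.23,"tz":0,"wx":0,"wy":0,"wz":0},{"grip":0.9,"tx":0.27,"ty":-0.23,"tz":0,"wx":0,"wy":0,"wz":0},{"grip":0.9,"tx":0.27,"ty":-0.23,"tz":0,"wx":0,"wy":0,"wz":0}]' 60
python3 -m pendant '[{"grip":0.9,"tx":0.27,"ty":-0.23,"tz":0,"wx":0,"wy":0,"wz":0},{"grip":0.9,"tx":0.27,"ty":-0.23,"tz":0,"wx":0,"wy":0,"wz":0},{"grip":0.9,"tx":0.27,"ty":-0.23,"tz":0,"wx":0,"wy":0,"wz":0},{"grip":0.9,"tx":0.27,"ty":-0.23,"tz":0,"wx":0,"wy":0,"wz":0},{"grip":0.9,"tx":0.27,"ty":-0.23,"tz":0,"wx":0,"wy":0,"wz":0}]' 60
python3 -m pendant '[{"grip":0.9,"tx":0,"ty":0,"tz":0,"wx":0,"wy":0,"wz":-0.95},{"grip":0.9,"tx":0,"ty":0,"tz":0,"wx":0,"wy":0,"wz":-0.95},{"grip":0.9,"tx":0,"ty":0,"tz":0,"wx":0,"wy":0,"wz":-0.95},{"grip":0.9,"tx":0,"ty":0,"tz":0,"wx":0,"wy":0,"wz":-0.95},{"grip":0.9,"tx":0,"ty":0,"tz":0,"wx":0,"wy":0,"wz":-0.95}]' 60
python3 -m pendant '[{"grip":0.9,"tx":0,"ty":0,"tz":0,"wx":0,"wy":0,"wz":-0.95},{"grip":0.9,"tx":0,"ty":0,"tz":0,"wx":0,"wy":0,"wz":-0.95},{"grip":0.9,"tx":0,"ty":0,"tz":0,"wx":0,"wy":0,"wz":-0.95},{"grip":0.9,"tx":0,"ty":0,"tz":0,"wx":0,"wy":0,"wz":0},{"grip":0.9,"tx":0,"ty":0,"tz":0,"wx":0,"wy":0,"wz":0}]' 60
python3 - <<'E'
from h import *
plan(.4535,.1886,.03,33.6)
boxes();onledge()
E
```

```text
clock: 23.17
position: [0.5989, -0.2602, 0.1635]
orientation: [-2.543, -1.824, 0.01]
ft_force: [0.0, -0.9, -0.5]
opening: 0.901
finger_force: 0.0
clock: 23.58
position: [0.5698, -0.1729, 0.2511]
orientation: [2.552, 1.827, 0.003]
ft_force: [-0.3, 0.7, -0.2]
opening: 0.898
finger_force: 0.0
clock: 24.0
position: [0.5029, -0.0067, 0.2498]
orientation: [2.553, 1.831, 0.001]
ft_force: [0.5, 1.3, 0.3]
opening: 0.903
finger_force: 0.0
clock: 24.42
position: [0.4373, 0.1581, 0.25]
orientation: [2.553, 1.831, 0.001]
ft_force: [0.3, -0.2, -0.6]
opening: 0.904
finger_force: 0.0
clock: 24.83
position: [0.438, 0.1569, 0.2498]
orientation: [1.927, 2.481, 0.0]
ft_force: [0.1, 0.0, 0.5]
opening: 0.897
finger_force: 0.0
clock: 25.25
position: [0.4381, 0.1566, 0.2498]
orientation: [1.49, 2.766, 0.0]
ft_force: [-0.1, 1.5, 0.5]
opening: 0.903
finger_force: 0.0
t 25.25 pos [438.1 156.6 249.8] yaw 33.39 tilt 0.01 open 0.903 F [-0.1  1.5  0.5] q6 -0.33
 shift now tx,ty,tz: [0.182 0.304 2.198]
 wz total -0.03 ; shift after turn: [0.181 0.305 2.198]
box px [364. 196.] cloud (array([454.3, 189.6]), array([53.8, 53.8]), -56.48) z 64.6 plane (array([454.1, 189.7]), array([53.6, 53.3]), 33.41)
box px [359. 115.] cloud (array([418.9, 252.6]), array([54.5, 54.3]), 28.74) z 64.6 plane (array([418.8, 252.4]), array([54.4, 54. ]), 28.73)
scene lid x [-22.2  33.2] y [-130.7  -74.8] z 139.0 239
scene lid x [-25.1  31.2] y [-59.4  -4.1] z 139.1 251
side lid x [-27.6  25.9] y [-65.9 -11.3] z 139.3 347
side lid x [-26.9  27.8] y [-138.7  -82.8] z 139.6 410
```

Both boxes on the ledge are centred. Third box next.

```bash

python3 -m pendant '[{"grip":0.9,"tx":0.19,"ty":0.17,"tz":0.2,"wx":0,"wy":0,"wz":0},{"grip":0.9,"tx":0,"ty":0.145,"tz":0.3,"wx":0,"wy":0,"wz":0},{"grip":0.9,"tx":0,"ty":0,"tz":0.35,"wx":0,"wy":0,"wz":0},{"grip":0.9,"tx":0,"ty":0,"tz":0.35,"wx":0,"wy":0,"wz":0},{"grip":0.9,"tx":0,"ty":0,"tz":0.35,"wx":0,"wy":0,"wz":0}]' 60
python3 -m pendant '[{"grip":0.9,"tx":0,"ty":0,"tz":0.34,"wx":0,"wy":0,"wz":0},{"grip":0.9,"tx":0,"ty":0,"tz":0.22,"wx":0,"wy":0,"wz":0},{"grip":0.9,"tx":0,"ty":0,"tz":0.08,"wx":0,"wy":0,"wz":0},{"grip":0.9,"tx":0,"ty":0,"tz":0,"wx":0,"wy":0,"wz":0},{"grip":0.4,"tx":0,"ty":0,"tz":0,"wx":0,"wy":0,"wz":0}]' 60
python3 -m pendant '[{"grip":0.4,"tx":0,"ty":0,"tz":0,"wx":0,"wy":0,"wz":0},{"grip":0.4,"tx":0,"ty":0,"tz":0,"wx":0,"wy":0,"wz":0},{"grip":0.4,"tx":0,"ty":0,"tz":0,"wx":0,"wy":0,"wz":0},{"grip":0.4,"tx":0,"ty":0,"tz":-0.1,"wx":0,"wy":0,"wz":0},{"grip":0.4,"tx":0,"ty":0,"tz":-0.3,"wx":0,"wy":0,"wz":0}]' 60
python3 -m pendant '[{"grip":0.4,"tx":0,"ty":0,"tz":-0.35,"wx":0,"wy":0,"wz":0},{"grip":0.4,"tx":0,"ty":0,"tz":-0.35,"wx":0,"wy":0,"wz":0},{"grip":0.4,"tx":0,"ty":0,"tz":-0.35,"wx":0,"wy":0,"wz":0},{"grip":0.4,"tx":0,"ty":0,"tz":-0.35,"wx":0,"wy":0,"wz":0},{"grip":0.4,"tx":-0.27,"ty":-0.05,"tz":0,"wx":0,"wy":0,"wz":0}]' 60
python3 -m pendant '[{"grip":0.4,"tx":-0.3,"ty":-0.05,"tz":0,"wx":0,"wy":0,"wz":0},{"grip":0.4,"tx":-0.3,"ty":-0.05,"tz":0,"wx":0,"wy":0,"wz":0},{"grip":0.4,"tx":-0.3,"ty":-0.05,"tz":0,"wx":0,"wy":0,"wz":0},{"grip":0.4,"tx":-0.3,"ty":-0.05,"tz":0,"wx":0,"wy":0,"wz":0},{"grip":0.4,"tx":-0.3,"ty":-0.05,"tz":0,"wx":0,"wy":0,"wz":0}]' 60
python3 -m pendant '[{"grip":0.4,"tx":-0.3,"ty":-0.05,"tz":0,"wx":0,"wy":0,"wz":0},{"grip":0.4,"tx":-0.3,"ty":-0.05,"tz":0,"wx":0,"wy":0,"wz":0},{"grip":0.4,"tx":-0.3,"ty":-0.05,"tz":0,"wx":0,"wy":0,"wz":0},{"grip":0.4,"tx":-0.3,"ty":-0.05,"tz":0,"wx":0,"wy":0,"wz":0},{"grip":0.4,"tx":-0.3,"ty":-0.05,"tz":0,"wx":0,"wy":0,"wz":0}]' 60
python3 -m pendant '[{"grip":0.4,"tx":-0.3,"ty":-0.05,"tz":0,"wx":0,"wy":0,"wz":0},{"grip":0.4,"tx":-0.3,"ty":-0.05,"tz":0,"wx":0,"wy":0,"wz":0},{"grip":0.4,"tx":-0.3,"ty":-0.05,"tz":0,"wx":0,"wy":0,"wz":0.95},{"grip":0.4,"tx":0,"ty":0,"tz":0,"wx":0,"wy":0,"wz":0.95},{"grip":0.4,"tx":0,"ty":0,"tz":0,"wx":0,"wy":0,"wz":0.95}]' 60
python3 -m pendant '[{"grip":0.4,"tx":0,"ty":0,"tz":0,"wx":0,"wy":0,"wz":0.95},{"grip":0.4,"tx":0,"ty":0,"tz":0,"wx":0,"wy":0,"wz":0.95},{"grip":0.4,"tx":0,"ty":0,"tz":0,"wx":0,"wy":0,"wz":0.95},{"grip":0.4,"tx":0,"ty":0,"tz":0,"wx":0,"wy":0,"wz":0.95},{"grip":0.4,"tx":0,"ty":0,"tz":0,"wx":0,"wy":0,"wz":0.95}]' 60
python3 -m pendant '[{"grip":0.4,"tx":0,"ty":0,"tz":0,"wx":0,"wy":0,"wz":0},{"grip":0.4,"tx":0,"ty":0,"tz":0,"wx":0,"wy":0,"wz":0}]' 60
python3 - <<'E'
from h import *
plan(*slot(.035),.110,-18.8)
boxes(z=.235,tol=.03)
E
```

```text
clock: 25.82
position: [0.4544, 0.1903, 0.0938]
orientation: [1.486, 2.766, 0.002]
ft_force: [-0.3, 0.5, -0.5]
opening: 0.899
finger_force: 0.0
clock: 26.23
position: [0.4545, 0.1901, 0.0313]
orientation: [1.486, 2.767, 0.001]
ft_force: [0.5, -0.9, 0.8]
opening: 0.776
finger_force: 0.0
clock: 26.65
position: [0.4502, 0.1887, 0.0687]
orientation: [-1.483, -2.763, 0.009]
ft_force: [0.1, -1.1, -0.6]
opening: 0.621
finger_force: 63.3
clock: 27.07
position: [0.4688, 0.1687, 0.2202]
orientation: [1.476, 2.762, 0.021]
ft_force: [1.9, 0.2, 0.8]
opening: 0.623
finger_force: 63.5
clock: 27.48
position: [0.5269, 0.0245, 0.2121]
orientation: [1.485, 2.767, 0.001]
ft_force: [0.1, 0.7, -0.7]
opening: 0.62
finger_force: 63.5
clock: 27.9
position: [0.5889, -0.1144, 0.212]
orientation: [1.486, 2.767, 0.0]
ft_force: [0.2, 1.5, -1.0]
opening: 0.62
finger_force: 63.5
clock: 28.32
position: [0.6263, -0.1985, 0.2118]
orientation: [1.945, 2.466, 0.0]
ft_force: [-1.2, 0.6, -1.2]
opening: 0.621
finger_force: 63.3
clock: 28.73
position: [0.6257, -0.1962, 0.2119]
orientation: [2.558, 1.823, 0.0]
ft_force: [0.4, 0.4, -0.9]
opening: 0.621
finger_force: 63.3
clock: 28.9
position: [0.6259, -0.1962, 0.2117]
orientation: [2.55, 1.834, 0.001]
ft_force: [0.4, -0.5, -1.9]
opening: 0.618
finger_force: 63.3
t 28.9 pos [ 625.9 -196.2  211.7] yaw -18.54 tilt 0.03 open 0.618 F [ 0.4 -0.5 -1.9] q6 -0.05
 shift now tx,ty,tz: [0.    0.004 1.017]
 wz total 0.038 ; shift after turn: [0.    0.004 1.017]
box px [310. 330.] cloud (array([ 624.8, -195.5]), array([59.2, 55.7]), -18.42) z 243.3 plane (array([ 625.9, -199. ]), array([60.8, 58.1]), 71.45)
box px [316. 255.] cloud (array([ 635.2, -171.3]), array([28.7,  1.3]), -18.49) z 218.3 plane (array([ 636.9, -165.9]), array([25.5,  3.4]), -18.53)
```

```bash

python3 -m pendant '[{"grip":0.4,"tx":0,"ty":0,"tz":0.2,"wx":0,"wy":0,"wz":0},{"grip":0.4,"tx":0,"ty":0,"tz":0.3,"wx":0,"wy":0,"wz":0},{"grip":0.4,"tx":0,"ty":0,"tz":0.28,"wx":0,"wy":0,"wz":0},{"grip":0.4,"tx":0,"ty":0,"tz":0.12,"wx":0,"wy":0,"wz":0},{"grip":0.4,"tx":0,"ty":0,"tz":0.06,"wx":0,"wy":0,"wz":0}]' 60
python3 -m pendant '[{"grip":0.4,"tx":0,"ty":0,"tz":0,"wx":0,"wy":0,"wz":0},{"grip":0.4,"tx":0,"ty":0,"tz":0.03,"wx":0,"wy":0,"wz":0},{"grip":0.4,"tx":0,"ty":0,"tz":0.02,"wx":0,"wy":0,"wz":0},{"grip":0.4,"tx":0,"ty":0,"tz":0,"wx":0,"wy":0,"wz":0}]' 60

```

```text
clock: 29.37
position: [0.6238, -0.1954, 0.1119]
orientation: [-2.548, -1.83, 0.005]
ft_force: [-1.2, -0.8, -1.3]
opening: 0.623
finger_force: 63.3
clock: 29.7
position: [0.6271, -0.1967, 0.1113]
orientation: [2.551, 1.83, 0.002]
ft_force: [-0.5, -1.0, -0.8]
opening: 0.626
finger_force: 63.3
```

```bash

python3 -m pendant '[{"grip":0.4,"tx":0,"ty":0,"tz":0.01,"wx":0,"wy":0,"wz":0},{"grip":0.4,"tx":0,"ty":0,"tz":0,"wx":0,"wy":0,"wz":0},{"grip":0.9,"tx":0,"ty":0,"tz":0,"wx":0,"wy":0,"wz":0},{"grip":0.9,"tx":0,"ty":0,"tz":0,"wx":0,"wy":0,"wz":0},{"grip":0.9,"tx":0,"ty":0,"tz":0,"wx":0,"wy":0,"wz":0}]' 60
python3 -m pendant '[{"grip":0.9,"tx":0,"ty":0,"tz":-0.2,"wx":0,"wy":0,"wz":0},{"grip":0.9,"tx":0,"ty":0,"tz":-0.4,"wx":0,"wy":0,"wz":0},{"grip":0.9,"tx":0,"ty":0,"tz":-0.4,"wx":0,"wy":0,"wz":0},{"grip":0.9,"tx":0,"ty":0,"tz":-0.4,"wx":0,"wy":0,"wz":0},{"grip":0.9,"tx":0.15,"ty":-0.17,"tz":0,"wx":0,"wy":0,"wz":0}]' 60
python3 -m pendant '[{"grip":0.9,"tx":0.22,"ty":-0.23,"tz":0,"wx":0,"wy":0,"wz":0},{"grip":0.9,"tx":0.22,"ty":-0.23,"tz":0,"wx":0,"wy":0,"wz":0},{"grip":0.9,"tx":0.22,"ty":-0.23,"tz":0,"wx":0,"wy":0,"wz":0},{"grip":0.9,"tx":0.22,"ty":-0.23,"tz":0,"wx":0,"wy":0,"wz":0},{"grip":0.9,"tx":0.22,"ty":-0.23,"tz":0,"wx":0,"wy":0,"wz":0}]' 60
python3 -m pendant '[{"grip":0.9,"tx":0.22,"ty":-0.23,"tz":0,"wx":0,"wy":0,"wz":0},{"grip":0.9,"tx":0.22,"ty":-0.23,"tz":0,"wx":0,"wy":0,"wz":0},{"grip":0.9,"tx":0.22,"ty":-0.23,"tz":0,"wx":0,"wy":0,"wz":0},{"grip":0.9,"tx":0.22,"ty":-0.23,"tz":0,"wx":0,"wy":0,"wz":0},{"grip":0.9,"tx":0.22,"ty":-0.23,"tz":0,"wx":0,"wy":0,"wz":0}]' 60
python3 -m pendant '[{"grip":0.9,"tx":0.22,"ty":-0.23,"tz":0,"wx":0,"wy":0,"wz":0},{"grip":0.9,"tx":0.22,"ty":-0.23,"tz":0,"wx":0,"wy":0,"wz":0},{"grip":0.9,"tx":0.22,"ty":-0.23,"tz":0,"wx":0,"wy":0,"wz":0},{"grip":0.9,"tx":0.22,"ty":-0.23,"tz":0,"wx":0,"wy":0,"wz":0},{"grip":0.9,"tx":0,"ty":0,"tz":0,"wx":0,"wy":0,"wz":-0.98}]' 60
python3 -m pendant '[{"grip":0.9,"tx":0,"ty":0,"tz":0,"wx":0,"wy":0,"wz":-0.98},{"grip":0.9,"tx":0,"ty":0,"tz":0,"wx":0,"wy":0,"wz":-0.98},{"grip":0.9,"tx":0,"ty":0,"tz":0,"wx":0,"wy":0,"wz":-0.98},{"grip":0.9,"tx":0,"ty":0,"tz":0,"wx":0,"wy":0,"wz":-0.98},{"grip":0.9,"tx":0,"ty":0,"tz":0,"wx":0,"wy":0,"wz":-0.98}]' 60
python3 -m pendant '[{"grip":0.9,"tx":0,"ty":0,"tz":0,"wx":0,"wy":0,"wz":-0.98},{"grip":0.9,"tx":0,"ty":0,"tz":0,"wx":0,"wy":0,"wz":0},{"grip":0.9,"tx":0,"ty":0,"tz":0,"wx":0,"wy":0,"wz":0}]' 60
python3 - <<'E'
from h import *
plan(.4189,.2525,.031,28.7)
boxes();onledge()
E
```

```text
clock: 30.12
position: [0.626, -0.1963, 0.1089]
orientation: [2.553, 1.831, 0.0]
ft_force: [0.4, 0.1, -0.1]
opening: 0.899
finger_force: 0.0
clock: 30.53
position: [0.6217, -0.1815, 0.2599]
orientation: [2.54, 1.817, 0.017]
ft_force: [1.1, -1.5, 1.8]
opening: 0.9
finger_force: 0.0
clock: 30.95
position: [0.54, -0.0345, 0.2486]
orientation: [-2.553, -1.83, -0.0]
ft_force: [0.4, -0.2, -0.5]
opening: 0.902
finger_force: 0.0
clock: 31.37
position: [0.4664, 0.1066, 0.2487]
orientation: [2.553, 1.831, 0.0]
ft_force: [-0.2, 0.9, -0.7]
opening: 0.906
finger_force: 0.0
clock: 31.78
position: [0.4058, 0.2222, 0.2487]
orientation: [-2.433, -1.982, -0.001]
ft_force: [-0.1, 0.8, -0.1]
opening: 0.904
finger_force: 0.0
clock: 32.2
position: [0.4083, 0.2184, 0.2487]
orientation: [-1.755, -2.606, 0.0]
ft_force: [-0.3, 0.7, 0.9]
opening: 0.894
finger_force: 0.0
clock: 32.45
position: [0.4084, 0.2183, 0.2487]
orientation: [-1.611, -2.697, 0.0]
ft_force: [-0.1, 0.2, 0.3]
opening: 0.903
finger_force: 0.0
t 32.45 pos [408.4 218.3 248.7] yaw 28.29 tilt 0.01 open 0.903 F [-0.1  0.2  0.3] q6 -0.1
 shift now tx,ty,tz: [0.251 0.255 2.177]
 wz total -0.059 ; shift after turn: [0.249 0.257 2.177]
box px [346. 186.] cloud (array([420.1, 253.2]), array([54.7, 53.9]), -61.57) z 64.6 plane (array([419.9, 253.6]), array([54.4, 53.7]), -61.68)
scene lid x [-23.3  32.8] y [-131.5  -75.1] z 139.0 239
scene lid x [-23.7  32.7] y [-59.7  -2.9] z 139.3 263
scene lid x [-24.5  31.3] y [ 9.5 64.4] z 139.2 257
side lid x [-28.2  26. ] y [ 2.6 57.8] z 139.2 308
side lid x [-28.2  26.4] y [-67.1 -12.2] z 139.5 352
side lid x [-27.4  27.2] y [-136.8  -82.6] z 139.3 404
```

```bash

python3 -m pendant '[{"grip":0.9,"tx":0.25,"ty":0.13,"tz":0.2,"wx":0,"wy":0,"wz":0},{"grip":0.9,"tx":0.005,"ty":0.135,"tz":0.3,"wx":0,"wy":0,"wz":0},{"grip":0.9,"tx":0,"ty":0,"tz":0.35,"wx":0,"wy":0,"wz":0},{"grip":0.9,"tx":0,"ty":0,"tz":0.35,"wx":0,"wy":0,"wz":0},{"grip":0.9,"tx":0,"ty":0,"tz":0.35,"wx":0,"wy":0,"wz":0}]' 60
python3 -m pendant '[{"grip":0.9,"tx":0,"ty":0,"tz":0.33,"wx":0,"wy":0,"wz":0},{"grip":0.9,"tx":0,"ty":0,"tz":0.22,"wx":0,"wy":0,"wz":0},{"grip":0.9,"tx":0,"ty":0,"tz":0.08,"wx":0,"wy":0,"wz":0},{"grip":0.9,"tx":0,"ty":0,"tz":0,"wx":0,"wy":0,"wz":0},{"grip":0.4,"tx":0,"ty":0,"tz":0,"wx":0,"wy":0,"wz":0}]' 60
python3 -m pendant '[{"grip":0.4,"tx":0,"ty":0,"tz":0,"wx":0,"wy":0,"wz":0},{"grip":0.4,"tx":0,"ty":0,"tz":0,"wx":0,"wy":0,"wz":0},{"grip":0.4,"tx":0,"ty":0,"tz":0,"wx":0,"wy":0,"wz":0},{"grip":0.4,"tx":0,"ty":0,"tz":-0.1,"wx":0,"wy":0,"wz":0},{"grip":0.4,"tx":0,"ty":0,"tz":-0.3,"wx":0,"wy":0,"wz":0}]' 60
python3 -m pendant '[{"grip":0.4,"tx":0,"ty":0,"tz":-0.35,"wx":0,"wy":0,"wz":0},{"grip":0.4,"tx":0,"ty":0,"tz":-0.35,"wx":0,"wy":0,"wz":0},{"grip":0.4,"tx":0,"ty":0,"tz":-0.35,"wx":0,"wy":0,"wz":0},{"grip":0.4,"tx":0,"ty":0,"tz":-0.35,"wx":0,"wy":0,"wz":0},{"grip":0.4,"tx":-0.26,"ty":0.01,"tz":0,"wx":0,"wy":0,"wz":0}]' 60
python3 -m pendant '[{"grip":0.4,"tx":-0.3,"ty":0.01,"tz":0,"wx":0,"wy":0,"wz":0},{"grip":0.4,"tx":-0.3,"ty":0.01,"tz":0,"wx":0,"wy":0,"wz":0},{"grip":0.4,"tx":-0.3,"ty":0.01,"tz":0,"wx":0,"wy":0,"wz":0},{"grip":0.4,"tx":-0.3,"ty":0.01,"tz":0,"wx":0,"wy":0,"wz":0},{"grip":0.4,"tx":-0.3,"ty":0.01,"tz":0,"wx":0,"wy":0,"wz":0}]' 60
python3 -m pendant '[{"grip":0.4,"tx":-0.3,"ty":0.01,"tz":0,"wx":0,"wy":0,"wz":0},{"grip":0.4,"tx":-0.3,"ty":0.01,"tz":0,"wx":0,"wy":0,"wz":0},{"grip":0.4,"tx":-0.3,"ty":0.01,"tz":0,"wx":0,"wy":0,"wz":0},{"grip":0.4,"tx":-0.3,"ty":0.02,"tz":0,"wx":0,"wy":0,"wz":0},{"grip":0.4,"tx":-0.3,"ty":0.02,"tz":0,"wx":0,"wy":0,"wz":0}]' 60
python3 -m pendant '[{"grip":0.4,"tx":-0.3,"ty":0.02,"tz":0,"wx":0,"wy":0,"wz":0},{"grip":0.4,"tx":-0.3,"ty":0.02,"tz":0,"wx":0,"wy":0,"wz":0},{"grip":0.4,"tx":-0.3,"ty":0.02,"tz":0,"wx":0,"wy":0,"wz":0},{"grip":0.4,"tx":-0.3,"ty":0.02,"tz":0,"wx":0,"wy":0,"wz":0},{"grip":0.4,"tx":0,"ty":0,"tz":0,"wx":0,"wy":0,"wz":0.98}]' 60
python3 -m pendant '[{"grip":0.4,"tx":0,"ty":0,"tz":0,"wx":0,"wy":0,"wz":0.98},{"grip":0.4,"tx":0,"ty":0,"tz":0,"wx":0,"wy":0,"wz":0.98},{"grip":0.4,"tx":0,"ty":0,"tz":0,"wx":0,"wy":0,"wz":0.98},{"grip":0.4,"tx":0,"ty":0,"tz":0,"wx":0,"wy":0,"wz":0.98},{"grip":0.4,"tx":0,"ty":0,"tz":0,"wx":0,"wy":0,"wz":0.98}]' 60
python3 -m pendant '[{"grip":0.4,"tx":0,"ty":0,"tz":0,"wx":0,"wy":0,"wz":0.98},{"grip":0.4,"tx":0,"ty":0,"tz":0,"wx":0,"wy":0,"wz":0},{"grip":0.4,"tx":0,"ty":0,"tz":0,"wx":0,"wy":0,"wz":0}]' 60
python3 - <<'E'
from h import *
plan(*slot(.105),.110,-18.7)
boxes(z=.235,tol=.03)
E
```

```text
clock: 33.02
position: [0.4201, 0.2538, 0.0928]
orientation: [1.608, 2.698, 0.002]
ft_force: [0.6, 0.3, 0.2]
opening: 0.902
finger_force: 0.0
clock: 33.43
position: [0.4202, 0.2536, 0.0313]
orientation: [1.608, 2.699, 0.001]
ft_force: [0.5, 0.1, -0.1]
opening: 0.784
finger_force: 0.0
clock: 33.85
position: [0.4162, 0.2516, 0.0688]
orientation: [-1.605, -2.695, 0.011]
ft_force: [0.6, -0.6, -0.5]
opening: 0.624
finger_force: 63.2
clock: 34.27
position: [0.4365, 0.2355, 0.2202]
orientation: [1.599, 2.696, 0.023]
ft_force: [2.1, -0.3, -0.2]
opening: 0.624
finger_force: 63.4
clock: 34.68
position: [0.5091, 0.1002, 0.2121]
orientation: [1.606, 2.699, 0.001]
ft_force: [0.6, -0.1, -1.1]
opening: 0.622
finger_force: 63.4
clock: 35.1
position: [0.5867, -0.0284, 0.212]
orientation: [1.607, 2.699, 0.001]
ft_force: [0.3, 1.0, -0.9]
opening: 0.623
finger_force: 63.4
clock: 35.52
position: [0.6532, -0.1341, 0.2122]
orientation: [1.766, 2.591, -0.001]
ft_force: [-0.0, 0.3, -1.1]
opening: 0.623
finger_force: 63.4
clock: 35.93
position: [0.6504, -0.1287, 0.2119]
orientation: [2.447, 1.97, 0.0]
ft_force: [1.0, 0.6, -1.7]
opening: 0.622
finger_force: 63.2
clock: 36.18
position: [0.6505, -0.1286, 0.2117]
orientation: [2.55, 1.835, 0.001]
ft_force: [0.5, -0.1, -1.2]
opening: 0.622
finger_force: 63.2
t 36.18 pos [ 650.5 -128.6  211.7] yaw -18.53 tilt 0.03 open 0.622 F [ 0.5 -0.1 -1.2] q6 0.06
 shift now tx,ty,tz: [-0.019 -0.012  1.017]
 wz total 0.024 ; shift after turn: [-0.019 -0.012  1.017]
box px [300. 337.] cloud (array([ 649.4, -127.7]), array([59.4, 55.3]), -18.31) z 243.3 plane (array([ 650.5, -131.4]), array([60.8, 58.1]), 71.45)
box px [311. 254.] cloud (array([ 659.7, -103.7]), array([28.6,  1.2]), -18.42) z 218.4 plane (array([661.5, -98.5]), array([25.5,  3.1]), -18.52)
```

```bash

python3 -m pendant '[{"grip":0.4,"tx":-0.02,"ty":-0.01,"tz":0.2,"wx":0,"wy":0,"wz":0},{"grip":0.4,"tx":0,"ty":0,"tz":0.3,"wx":0,"wy":0,"wz":0},{"grip":0.4,"tx":0,"ty":0,"tz":0.28,"wx":0,"wy":0,"wz":0},{"grip":0.4,"tx":0,"ty":0,"tz":0.12,"wx":0,"wy":0,"wz":0},{"grip":0.4,"tx":0,"ty":0,"tz":0.06,"wx":0,"wy":0,"wz":0}]' 60
python3 -m pendant '[{"grip":0.4,"tx":0,"ty":0,"tz":0,"wx":0,"wy":0,"wz":0},{"grip":0.4,"tx":0,"ty":0,"tz":0.03,"wx":0,"wy":0,"wz":0},{"grip":0.4,"tx":0,"ty":0,"tz":0.03,"wx":0,"wy":0,"wz":0},{"grip":0.4,"tx":0,"ty":0,"tz":0,"wx":0,"wy":0,"wz":0}]' 60
python3 -m pendant '[{"grip":0.9,"tx":0,"ty":0,"tz":0,"wx":0,"wy":0,"wz":0},{"grip":0.9,"tx":0,"ty":0,"tz":0,"wx":0,"wy":0,"wz":0},{"grip":0.9,"tx":0,"ty":0,"tz":0,"wx":0,"wy":0,"wz":0},{"grip":0.9,"tx":0,"ty":0,"tz":-0.2,"wx":0,"wy":0,"wz":0},{"grip":0.9,"tx":0,"ty":0,"tz":-0.4,"wx":0,"wy":0,"wz":0}]' 60
python3 -m pendant '[{"grip":0.9,"tx":0,"ty":0,"tz":-0.4,"wx":0,"wy":0,"wz":0},{"grip":0.9,"tx":0,"ty":0,"tz":-0.4,"wx":0,"wy":0,"wz":0},{"grip":0.9,"tx":0,"ty":0,"tz":0,"wx":0,"wy":0,"wz":0}]' 60
python3 - <<'E'
from h import *
onledge()
m,p,d,X=snap("side","s2");H=hsv(p)
M=(H[...,0]>105)&(H[...,0]<130)&(H[...,1]>130)&(np.linalg.norm(X[...,:2]-[.413,-.407],axis=-1)<.12);print("cup",rect(X[M]),np.nanpercentile(X[M][:,2],[2,98]))
M=(H[...,0]>10)&(H[...,0]<30)&(H[...,1]>120)&(X[...,2]>.015)&(X[...,2]<.06)&(np.linalg.norm(X[...,:2]-[.417,-.22],axis=-1)<.1);print("bell",rect(X[M]),M.sum())
plan(.368,.105,.2,25.6)
E
```

```text
clock: 36.65
position: [0.6468, -0.1297, 0.1118]
orientation: [-2.548, -1.83, 0.006]
ft_force: [0.1, 0.7, -0.9]
opening: 0.622
finger_force: 63.2
clock: 36.98
position: [0.6509, -0.1307, 0.111]
orientation: [2.55, 1.829, 0.004]
ft_force: [0.5, 1.2, -0.5]
opening: 0.621
finger_force: 63.3
clock: 37.4
position: [0.6441, -0.129, 0.1628]
orientation: [-2.544, -1.825, 0.013]
ft_force: [0.1, 0.5, -0.5]
opening: 0.905
finger_force: 0.0
clock: 37.65
position: [0.6548, -0.1318, 0.2605]
orientation: [2.541, 1.823, 0.019]
ft_force: [1.0, -0.3, 1.8]
opening: 0.897
finger_force: 0.0
scene lid x [-23.1  32.5] y [-130.5  -75.5] z 139.1 238
scene lid x [-23.9  29.9] y [-59.2  -4.3] z 139.3 249
scene lid x [-23.6  30.6] y [10.1 65.2] z 139.4 262
scene lid x [-22.6  31.8] y [ 79.9 134.5] z 139.3 282
side lid x [-27.4  26.9] y [ 71.1 127.5] z 139.1 276
side lid x [-27.4  26.3] y [ 2.8 57.7] z 139.3 307
side lid x [-27.9  26.1] y [-66. -11.] z 139.4 343
side lid x [-27.5  27. ] y [-137.9  -82.4] z 139.4 404
cup (array([ 435.2, -389.9]), array([126.4,  51.9]), 38.61) [0.01184978 0.07038332]
bell (array([ 380.2, -209.8]), array([62.7, 53.5]), -42.67) 423
t 37.8 pos [ 649.2 -130.3  249.7] yaw -18.7 tilt 0.08 open 0.901 F [-1.3  0.   0.2] q6 0.06
 shift now tx,ty,tz: [ 1.327 -3.419  0.492]
 wz total -6.443 ; shift after turn: [ 3.338 -1.52   0.492]
```

View pics/s2.png

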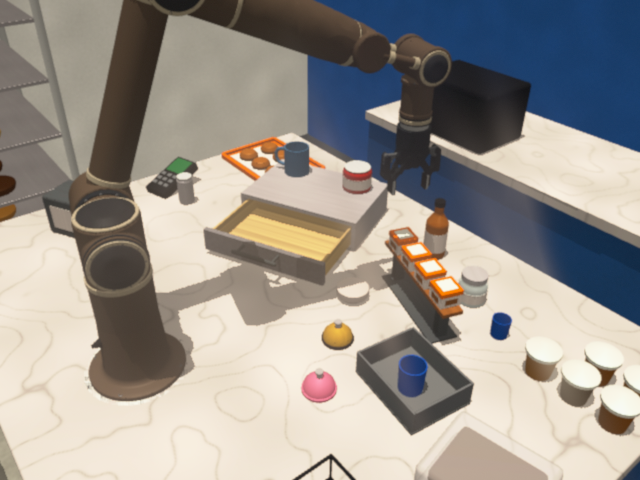

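The side view shows all four boxes on the ledge at (425,265), the tumbler in the tub and the drawer empty. The bell has been knocked to (338,333), about (380,-210) mm. Now back to the handle.

```bash

python3 -m pendant '[{"grip":0.36,"tx":0.12,"ty":-0.31,"tz":0,"wx":0,"wy":0,"wz":0},{"grip":0.36,"tx":0.12,"ty":-0.31,"tz":0,"wx":0,"wy":0,"wz":0},{"grip":0.36,"tx":0.12,"ty":-0.31,"tz":0,"wx":0,"wy":0,"wz":0},{"grip":0.36,"tx":0.12,"ty":-0.31,"tz":0,"wx":0,"wy":0,"wz":0},{"grip":0.36,"tx":0.12,"ty":-0.31,"tz":0,"wx":0,"wy":0,"wz":0}]' 40
python3 -m pendant '[{"grip":0.36,"tx":0.12,"ty":-0.31,"tz":0,"wx":0,"wy":0,"wz":0},{"grip":0.36,"tx":0.12,"ty":-0.31,"tz":0,"wx":0,"wy":0,"wz":0},{"grip":0.36,"tx":0.12,"ty":-0.31,"tz":0,"wx":0,"wy":0,"wz":0},{"grip":0.36,"tx":0.12,"ty":-0.31,"tz":0,"wx":0,"wy":0,"wz":0},{"grip":0.36,"tx":0.12,"ty":-0.31,"tz":0,"wx":0,"wy":0,"wz":0}]' 40
python3 -m pendant '[{"grip":0.36,"tx":0.12,"ty":-0.31,"tz":0,"wx":0,"wy":0,"wz":0},{"grip":0.36,"tx":0,"ty":0,"tz":0,"wx":0,"wy":0,"wz":-0.92},{"grip":0.36,"tx":0,"ty":0,"tz":0,"wx":0,"wy":0,"wz":-0.92},{"grip":0.36,"tx":0,"ty":0,"tz":0,"wx":0,"wy":0,"wz":-0.92},{"grip":0.36,"tx":0,"ty":0,"tz":0,"wx":0,"wy":0,"wz":-0.92}]' 40
python3 -m pendant '[{"grip":0.36,"tx":0,"ty":0,"tz":0,"wx":0,"wy":0,"wz":-0.92},{"grip":0.36,"tx":0,"ty":0,"tz":0,"wx":0,"wy":0,"wz":-0.92},{"grip":0.36,"tx":0,"ty":0,"tz":0,"wx":0,"wy":0,"wz":-0.92},{"grip":0.36,"tx":0,"ty":0,"tz":0,"wx":0,"wy":0,"wz":0},{"grip":0.36,"tx":0,"ty":0,"tz":0,"wx":0,"wy":0,"wz":0}]' 40
python3 - <<'E'
from h import *
m,p,d,X=snap("wrist","w7");Z=X[...,2];a=np.radians(25.6);u=X[...,0]*np.cos(a)+X[...,1]*np.sin(a);w=-X[...,0]*np.sin(a)+X[...,1]*np.cos(a)
s=ctrl.sense()["position"];us=s[0]*np.cos(a)+s[1]*np.sin(a)
F=(Z>.06)&(Z<.078)&(u<.46)&(w>-.15)&(w<.03)
h,e=np.histogram(u[F],bins=np.arange(.3,.46,.004));print([(round(x,3),int(k)) for x,k in zip(e,h) if k>20],us)
pk=e[:-1][(h>150)][0]; B=F&(abs(u-pk-.006)<.012)
U,W=np.median(u[B]),np.mean(np.percentile(w[B],[1,99]));print(U,W,np.percentile(w[B],[1,99]))
plan(U*np.cos(a)-W*np.sin(a),U*np.sin(a)+W*np.cos(a),.047,25.6)
E
```

```text
clock: 38.22
position: [0.5183, -0.0227, 0.2458]
orientation: [-2.55, -1.828, 0.006]
ft_force: [1.0, 0.7, 0.5]
opening: 0.36
finger_force: 0.0
clock: 38.63
position: [0.3907, 0.0833, 0.2463]
orientation: [-2.551, -1.829, 0.007]
ft_force: [-0.2, 0.2, 0.8]
opening: 0.363
finger_force: 0.0
clock: 39.05
position: [0.3664, 0.1041, 0.2466]
orientation: [-2.08, -2.35, 0.006]
ft_force: [-0.4, 0.4, 0.4]
opening: 0.364
finger_force: 0.0
clock: 39.47
position: [0.3671, 0.1039, 0.2471]
orientation: [-1.677, -2.653, 0.004]
ft_force: [-0.8, -0.7, -0.1]
opening: 0.358
finger_force: 0.0
[(np.float64(0.364), 524), (np.float64(0.368), 589), (np.float64(0.372), 416), (np.float64(0.376), 68), (np.float64(0.38), 81), (np.float64(0.384), 72), (np.float64(0.388), 77), (np.float64(0.392), 68), (np.float64(0.396), 76), (np.float64(0.4), 68), (np.float64(0.404), 323), (np.float64(0.42), 633), (np.float64(0.424), 305)] 0.3762070324994504
0.3700670843716126 -0.06494816788344016 [-0.12716458 -0.00273175]
t 39.52 pos [367.4 103.9 247.4] yaw 25.43 tilt 0.18 open 0.358 F [-0.   0.8 -0.2] q6 -0.28
 shift now tx,ty,tz: [-1.000e-03 -5.500e-02  2.004e+00]
 wz total -0.025 ; shift after turn: [-1.000e-03 -5.500e-02  2.004e+00]
```

```bash

python3 -m pendant '[{"grip":0.36,"tx":0,"ty":-0.065,"tz":0.3,"wx":0,"wy":0,"wz":0},{"grip":0.36,"tx":0,"ty":0,"tz":0.35,"wx":0,"wy":0,"wz":0},{"grip":0.36,"tx":0,"ty":0,"tz":0.35,"wx":0,"wy":0,"wz":0},{"grip":0.36,"tx":0,"ty":0,"tz":0.3,"wx":0,"wy":0,"wz":0},{"grip":0.36,"tx":0,"ty":0,"tz":0.25,"wx":0,"wy":0,"wz":0}]' 40
python3 -m pendant '[{"grip":0.36,"tx":0,"ty":0,"tz":0.25,"wx":0,"wy":0,"wz":0},{"grip":0.36,"tx":0,"ty":0,"tz":0.2,"wx":0,"wy":0,"wz":0},{"grip":0,"tx":0,"ty":0,"tz":0,"wx":0,"wy":0,"wz":0},{"grip":0,"tx":0,"ty":0,"tz":0,"wx":0,"wy":0,"wz":0},{"grip":0,"tx":0,"ty":0,"tz":0,"wx":0,"wy":0,"wz":0}]' 40
python3 -m pendant '[{"grip":0,"tx":0,"ty":0.1,"tz":0,"wx":0,"wy":0,"wz":0},{"grip":0,"tx":0,"ty":0.2,"tz":0,"wx":0,"wy":0,"wz":0},{"grip":0,"tx":0,"ty":0.2,"tz":0,"wx":0,"wy":0,"wz":0},{"grip":0,"tx":0,"ty":0.2,"tz":0,"wx":0,"wy":0,"wz":0},{"grip":0,"tx":0,"ty":0.2,"tz":0,"wx":0,"wy":0,"wz":0}]' 40
python3 -m pendant '[{"grip":0,"tx":0,"ty":0.2,"tz":0,"wx":0,"wy":0,"wz":0},{"grip":0,"tx":0,"ty":0.2,"tz":0,"wx":0,"wy":0,"wz":0},{"grip":0,"tx":0,"ty":0.2,"tz":0,"wx":0,"wy":0,"wz":0},{"grip":0,"tx":0,"ty":0.15,"tz":0,"wx":0,"wy":0,"wz":0},{"grip":0,"tx":0,"ty":0,"tz":0,"wx":0,"wy":0,"wz":0}]' 40
python3 -m pendant '[{"grip":0,"tx":0,"ty":0.02,"tz":0,"wx":0,"wy":0,"wz":0},{"grip":0,"tx":0,"ty":0.02,"tz":0,"wx":0,"wy":0,"wz":0},{"grip":0,"tx":0,"ty":0,"tz":0,"wx":0,"wy":0,"wz":0}]' 40
```

```text
clock: 39.93
position: [0.3608, 0.101, 0.0914]
orientation: [-1.677, -2.654, 0.003]
ft_force: [-0.4, 0.0, -0.1]
opening: 0.362
finger_force: 0.0
clock: 40.35
position: [0.36, 0.1008, 0.0475]
orientation: [-1.674, -2.654, 0.005]
ft_force: [1.4, 0.7, -22.4]
opening: 0.11
finger_force: 38.6
clock: 40.77
position: [0.4414, 0.1395, 0.0474]
orientation: [-1.673, -2.655, 0.008]
ft_force: [-1.5, -2.4, -15.6]
opening: 0.112
finger_force: 39.3
clock: 41.18
position: [0.5125, 0.1733, 0.0475]
orientation: [-1.675, -2.658, -0.0]
ft_force: [2.1, -0.7, -17.2]
opening: 0.109
finger_force: 41.8
clock: 41.43
position: [0.5129, 0.1735, 0.0475]
orientation: [-1.673, -2.656, 0.005]
ft_force: [1.0, -1.3, -22.7]
opening: 0.111
finger_force: 41.3
```

```bash

python3 -m pendant '[{"grip":0,"tx":0,"ty":0.04,"tz":0,"wx":0,"wy":0,"wz":0},{"grip":0,"tx":0,"ty":0,"tz":0,"wx":0,"wy":0,"wz":0},{"grip":0,"tx":0,"ty":0,"tz":0,"wx":0,"wy":0,"wz":0}]' 40
python3 - <<'E'
from h import *
for n in ("scene",):
    m,p,d,X=snap(n);Z=X[...,2];a=np.radians(25.6);u=X[...,0]*np.cos(a)+X[...,1]*np.sin(a);w=-X[...,0]*np.sin(a)+X[...,1]*np.cos(a)
    F=(Z>.06)&(Z<.0755)&(u<.58)&(u>.5)&(w>-.13)&(w<0);h,e=np.histogram(u[F],bins=np.arange(.5,.58,.004));print(list(zip(np.round(e,3).tolist(),h.tolist())))
E
```

```text
clock: 41.68
position: [0.517, 0.1754, 0.0475]
orientation: [-1.674, -2.656, 0.003]
ft_force: [0.3, -0.7, -25.4]
opening: 0.112
finger_force: 41.0
[(0.5, 0), (0.504, 0), (0.508, 0), (0.512, 0), (0.516, 0), (0.52, 0), (0.524, 0), (0.528, 0), (0.532, 3), (0.536, 7), (0.54, 18), (0.544, 59), (0.548, 46), (0.552, 30), (0.556, 16), (0.56, 13), (0.564, 1), (0.568, 0), (0.572, 0)]
```

```bash

python3 -m pendant '[{"grip":0,"tx":0,"ty":0.03,"tz":0,"wx":0,"wy":0,"wz":0},{"grip":0,"tx":0,"ty":0,"tz":0,"wx":0,"wy":0,"wz":0},{"grip":0,"tx":0,"ty":0,"tz":0,"wx":0,"wy":0,"wz":0}]' 40
python3 -m pendant '[{"grip":0,"tx":0,"ty":0.03,"tz":0,"wx":0,"wy":0,"wz":0},{"grip":0,"tx":0,"ty":0,"tz":0,"wx":0,"wy":0,"wz":0},{"grip":0,"tx":0,"ty":0,"tz":0,"wx":0,"wy":0,"wz":0}]' 40
```

```text
clock: 41.98
position: [0.5181, 0.1759, 0.0475]
orientation: [-1.672, -2.654, 0.01]
ft_force: [-4.2, -5.0, -21.1]
opening: 0.111
finger_force: 41.4
clock: 42.23
position: [0.518, 0.1759, 0.0475]
orientation: [-1.669, -2.651, 0.019]
ft_force: [-9.7, -8.0, -14.6]
opening: 0.113
finger_force: 42.1
```

The force rises with no further motion, so the drawer is against its shut stop. Releasing, checking, then going to the bell.

```bash

python3 -m pendant '[{"grip":0.36,"tx":0,"ty":-0.03,"tz":0,"wx":0,"wy":0,"wz":0},{"grip":0.36,"tx":0,"ty":0,"tz":0,"wx":0,"wy":0,"wz":0},{"grip":0.36,"tx":0,"ty":0,"tz":-0.2,"wx":0,"wy":0,"wz":0},{"grip":0.36,"tx":0,"ty":0,"tz":-0.35,"wx":0,"wy":0,"wz":0},{"grip":0.36,"tx":0,"ty":0,"tz":-0.4,"wx":0,"wy":0,"wz":0}]' 40
python3 -m pendant '[{"grip":0.36,"tx":0,"ty":0,"tz":-0.4,"wx":0,"wy":0,"wz":0},{"grip":0.36,"tx":0,"ty":0,"tz":-0.4,"wx":0,"wy":0,"wz":0},{"grip":0.36,"tx":0,"ty":0,"tz":-0.2,"wx":0,"wy":0,"wz":0},{"grip":0.36,"tx":0,"ty":0,"tz":0,"wx":0,"wy":0,"wz":0}]' 40
python3 - <<'E'
from h import *
m,p,d,X=snap("wrist","w8");Z=X[...,2];a=np.radians(25.6);u=X[...,0]*np.cos(a)+X[...,1]*np.sin(a);w=-X[...,0]*np.sin(a)+X[...,1]*np.cos(a)
F=(Z>.06)&(Z<.078)&(u<.6)&(u>.5)&(w>-.12)&(w<0.0)
B=F&(u<.56);print("bar u",np.percentile(u[B],[2,50,98]))
h,e=np.histogram(u[(Z>.06)&(Z<.084)&(u<.6)&(u>.5)&(w>-.12)&(w<.1)],bins=np.arange(.528,.6,.002));print(list(zip(np.round(e,3).tolist(),h.tolist())))
E
python3 -m pendant '[{"grip":0.36,"tx":-0.24,"ty":-0.21,"tz":0,"wx":0,"wy":0,"wz":0},{"grip":0.36,"tx":-0.24,"ty":-0.21,"tz":0,"wx":0,"wy":0,"wz":0},{"grip":0.36,"tx":-0.24,"ty":-0.21,"tz":0,"wx":0,"wy":0,"wz":0},{"grip":0.36,"tx":-0.24,"ty":-0.21,"tz":0,"wx":0,"wy":0,"wz":0},{"grip":0.36,"tx":-0.24,"ty":-0.21,"tz":0,"wx":0,"wy":0,"wz":0}]' 40
python3 -m pendant '[{"grip":0.36,"tx":-0.24,"ty":-0.21,"tz":0,"wx":0,"wy":0,"wz":0},{"grip":0.36,"tx":-0.24,"ty":-0.21,"tz":0,"wx":0,"wy":0,"wz":0},{"grip":0.36,"tx":-0.24,"ty":-0.21,"tz":0,"wx":0,"wy":0,"wz":0},{"grip":0.36,"tx":-0.24,"ty":-0.21,"tz":0,"wx":0,"wy":0,"wz":0},{"grip":0.36,"tx":-0.24,"ty":-0.21,"tz":0,"wx":0,"wy":0,"wz":0}]' 40
python3 -m pendant '[{"grip":0,"tx":-0.24,"ty":-0.21,"tz":0,"wx":0,"wy":0,"wz":0},{"grip":0,"tx":-0.24,"ty":-0.21,"tz":0,"wx":0,"wy":0,"wz":0},{"grip":0,"tx":-0.24,"ty":-0.21,"tz":0,"wx":0,"wy":0,"wz":0},{"grip":0,"tx":-0.24,"ty":-0.21,"tz":0,"wx":0,"wy":0,"wz":0},{"grip":0,"tx":0,"ty":0,"tz":0,"wx":0,"wy":0,"wz":0}]' 40
cat > bell.py <<'E'
from h import *
m,p,d,X=snap("wrist","w9");H=hsv(p);Z=X[...,2]
N=np.linalg.norm(X[...,:2]-[.38,-.21],axis=-1)<.08
M=N&(H[...,0]>10)&(H[...,0]<32)&(H[...,1]>110)&(Z>.012)&(Z<.06)
P=X[M];print("dome",M.sum(),rect(P))
T=N&(Z>.048)&(Z<.06);P=X[T];print("head",T.sum(),rect(P) if len(P)>5 else 0,np.median(P,0) if len(P) else 0, np.argwhere(T).mean(0)[::-1] if T.any() else 0)
c=np.median(P,0);plan(c[0],c[1],.06,25.6)
E
python3 bell.py
```

```text
clock: 42.65
position: [0.5241, 0.1785, 0.1478]
orientation: [1.673, 2.655, 0.008]
ft_force: [1.3, -0.1, 1.2]
opening: 0.365
finger_force: 0.0
clock: 42.98
position: [0.5296, 0.1801, 0.2572]
orientation: [1.665, 2.643, 0.031]
ft_force: [0.5, 0.4, 0.8]
opening: 0.359
finger_force: 0.0
bar u [0.53956975 0.54548637 0.55831099]
[(0.528, 0), (0.53, 0), (0.532, 0), (0.534, 0), (0.536, 0), (0.538, 72), (0.54, 247), (0.542, 257), (0.544, 254), (0.546, 253), (0.548, 250), (0.55, 57), (0.552, 40), (0.554, 32), (0.556, 32), (0.558, 32), (0.56, 31), (0.562, 32), (0.564, 40), (0.566, 33), (0.568, 32), (0.57, 31), (0.572, 32), (0.574, 32), (0.576, 37), (0.578, 293), (0.58, 760), (0.582, 573), (0.584, 572), (0.586, 571), (0.588, 563), (0.59, 563), (0.592, 557), (0.594, 356), (0.596, 55)]
clock: 43.45
position: [0.4793, 0.0229, 0.2453]
orientation: [1.672, 2.656, 0.004]
ft_force: [0.8, 0.6, 0.1]
opening: 0.359
finger_force: 0.0
clock: 43.87
position: [0.4364, -0.1315, 0.2454]
orientation: [1.672, 2.654, 0.002]
ft_force: [-0.1, -0.3, 0.4]
opening: 0.357
finger_force: 0.0
clock: 44.28
position: [0.4015, -0.2582, 0.2457]
orientation: [1.677, 2.649, -0.005]
ft_force: [-0.3, -0.6, 0.4]
opening: -0.001
finger_force: 0.0
dome 2935 (array([ 388.2, -199.3]), array([65.5, 65.1]), -47.67)
head 288 (array([ 388.4, -199.4]), array([17.2, 16.9]), -64.26) [ 0.38862168 -0.19965846  0.05357791] [327.20833333 152.85416667]
t 44.33 pos [ 401.8 -255.7  245.3] yaw 25.32 tilt 0.26 open 0.003 F [ 0.7 -0.   0.1] q6 -1.1
 shift now tx,ty,tz: [0.57  0.117 1.851]
 wz total -0.041 ; shift after turn: [0.57  0.12  1.851]
```

View pics/w9.png

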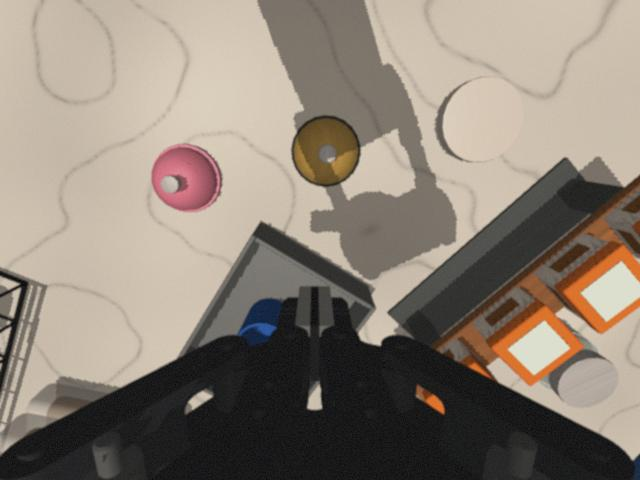

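The wrist view shows the brass bell head at (327,153), and the pink bell at (187,178) is left alone. The head is at (388.6,-199.6) with its top at 53.6 mm. Before pressing I'll check that the drawer is really shut.

View pics/w8.png

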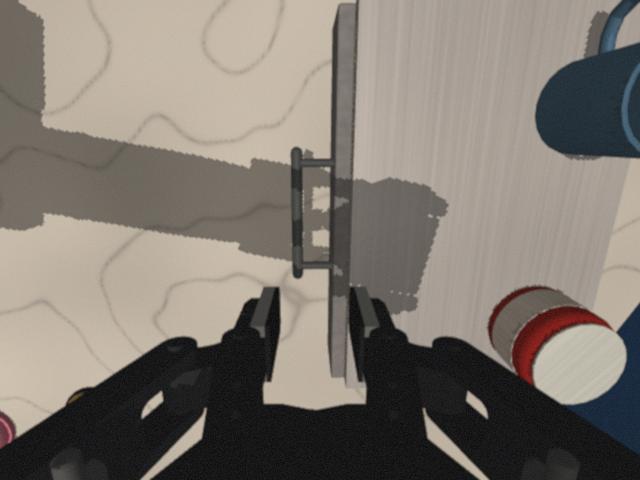

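```bash
python3 - <<'E'
from h import *
a=np.radians(25.6)
for n in("scene","side"):
    m,p,d,X=snap(n);Z=X[...,2];u=X[...,0]*np.cos(a)+X[...,1]*np.sin(a);w=-X[...,0]*np.sin(a)+X[...,1]*np.cos(a)
    for lo,hi in((.070,.081),(.086,.098)):
        M=(Z>lo)&(Z<hi)&(w>-.23)&(w<.1)&(u>.565)&(u<.86);print(n,lo,M.sum(),np.percentile(u[M],[1,50,99]) if M.any() else 0)
E
```

```text
scene 0.07 492 [0.83526135 0.83936889 0.84358015]
scene 0.086 6190 [0.59679629 0.72613662 0.84111367]
side 0.07 649 [0.5705902  0.58241979 0.59764895]
side 0.086 3097 [0.58897654 0.67390769 0.82884598]
```

In w8 the yellow interior strip has gone and the front plate (340,190) sits tight against the unit top, so the drawer is shut. Pressing the bell.

```bash

python3 -m pendant '[{"grip":0,"tx":0.29,"ty":0.06,"tz":0,"wx":0,"wy":0,"wz":0},{"grip":0,"tx":0.28,"ty":0.06,"tz":0.1,"wx":0,"wy":0,"wz":0},{"grip":0,"tx":0,"ty":0,"tz":0.35,"wx":0,"wy":0,"wz":0},{"grip":0,"tx":0,"ty":0,"tz":0.35,"wx":0,"wy":0,"wz":0},{"grip":0,"tx":0,"ty":0,"tz":0.35,"wx":0,"wy":0,"wz":0}]' 40
python3 -m pendant '[{"grip":0,"tx":0,"ty":0,"tz":0.3,"wx":0,"wy":0,"wz":0},{"grip":0,"tx":0,"ty":0,"tz":0.2,"wx":0,"wy":0,"wz":0},{"grip":0,"tx":0,"ty":0,"tz":0.1,"wx":0,"wy":0,"wz":0},{"grip":0,"tx":0,"ty":0,"tz":0,"wx":0,"wy":0,"wz":0},{"grip":0,"tx":0,"ty":0,"tz":0,"wx":0,"wy":0,"wz":0}]' 40
python3 - <<'E'
from h import *
plan(.3886,-.1996,.046,25.6)
E
```

```text
clock: 44.85
position: [0.389, -0.1948, 0.1291]
orientation: [1.668, 2.657, 0.001]
ft_force: [-0.0, -1.0, -0.2]
opening: -0.002
finger_force: 0.0
clock: 45.27
position: [0.3882, -0.1957, 0.0693]
orientation: [1.673, 2.659, 0.0]
ft_force: [0.1, -0.1, 0.3]
opening: 0.001
finger_force: 0.0
t 45.27 pos [ 388.2 -195.7   69.3] yaw 25.65 tilt 0.03 open 0.001 F [ 0.1 -0.1  0.3] q6 -1.02
 shift now tx,ty,tz: [-0.037 -0.013  0.233]
 wz total 0.008 ; shift after turn: [-0.037 -0.013  0.233]
```

```bash

python3 -m pendant '[{"grip":0,"tx":-0.035,"ty":-0.01,"tz":0,"wx":0,"wy":0,"wz":0},{"grip":0,"tx":0,"ty":0,"tz":0.1,"wx":0,"wy":0,"wz":0},{"grip":0,"tx":0,"ty":0,"tz":0.06,"wx":0,"wy":0,"wz":0},{"grip":0,"tx":0,"ty":0,"tz":0.03,"wx":0,"wy":0,"wz":0},{"grip":0,"tx":0,"ty":0,"tz":0,"wx":0,"wy":0,"wz":0}]' 40
python3 -m pendant '[{"grip":0,"tx":0,"ty":0,"tz":0.03,"wx":0,"wy":0,"wz":0},{"grip":0,"tx":0,"ty":0,"tz":0.01,"wx":0,"wy":0,"wz":0},{"grip":0,"tx":0,"ty":0,"tz":0,"wx":0,"wy":0,"wz":0}]' 40
```

```text
clock: 45.68
position: [0.3885, -0.2002, 0.0498]
orientation: [1.674, 2.657, 0.0]
ft_force: [0.7, 0.4, 2.8]
opening: 0.003
finger_force: 1.2
clock: 45.93
position: [0.3886, -0.2002, 0.0461]
orientation: [1.674, 2.657, -0.0]
ft_force: [1.1, -0.8, 3.4]
opening: 0.001
finger_force: 1.8
```

```bash

python3 -m pendant '[{"grip":0,"tx":0,"ty":0,"tz":0.02,"wx":0,"wy":0,"wz":0},{"grip":0,"tx":0,"ty":0,"tz":0.01,"wx":0,"wy":0,"wz":0},{"grip":0,"tx":0,"ty":0,"tz":0,"wx":0,"wy":0,"wz":0},{"grip":0,"tx":0,"ty":0,"tz":0,"wx":0,"wy":0,"wz":0}]' 40
```

```text
clock: 46.27
position: [0.3887, -0.2002, 0.0448]
orientation: [1.674, 2.658, -0.0]
ft_force: [-2.9, 2.1, 18.4]
opening: -0.002
finger_force: 9.4
```

The force jumped to 18 N, so the plunger is on its stop. Retreating and verifying everything.

```bash

python3 -m pendant '[{"grip":0,"tx":0,"ty":0,"tz":-0.1,"wx":0,"wy":0,"wz":0},{"grip":0,"tx":0,"ty":0,"tz":-0.3,"wx":0,"wy":0,"wz":0},{"grip":0,"tx":0,"ty":0,"tz":-0.4,"wx":0,"wy":0,"wz":0},{"grip":0,"tx":0,"ty":0,"tz":-0.4,"wx":0,"wy":0,"wz":0},{"grip":0,"tx":-0.2,"ty":-0.1,"tz":-0.4,"wx":0,"wy":0,"wz":0}]' 40
python3 -m pendant '[{"grip":0,"tx":-0.3,"ty":0,"tz":-0.3,"wx":0,"wy":0,"wz":0},{"grip":0,"tx":0,"ty":0,"tz":0,"wx":0,"wy":0,"wz":0},{"grip":0,"tx":0,"ty":0,"tz":0,"wx":0,"wy":0,"wz":0}]' 40
python3 bell.py; python3 - <<'E'
from h import *
onledge(); m,p,d,X=snap("side","s3")
Z=X[...,2];a=np.radians(25.6);u=X[...,0]*np.cos(a)+X[...,1]*np.sin(a);w=-X[...,0]*np.sin(a)+X[...,1]*np.cos(a)
M=(Z>.06)&(Z<.075)&(w>-.12)&(w<0)&(u>.3)&(u<.56);print("handle u",np.percentile(u[M],[2,50,98]))
E
```

```text
clock: 46.68
position: [0.3859, -0.2169, 0.1998]
orientation: [-1.669, -2.656, -0.003]
ft_force: [0.1, 0.0, -0.1]
opening: 0.0
finger_force: 0.0
clock: 46.93
position: [0.4015, -0.2481, 0.2306]
orientation: [1.674, 2.654, -0.0]
ft_force: [0.2, 0.5, 0.1]
opening: 0.002
finger_force: 0.0
dome 3103 (array([ 388.3, -199.3]), array([65.5, 64.8]), 66.41)
head 304 (array([ 388.4, -199.5]), array([17.2, 16.9]), 25.53) [ 0.38846704 -0.19929145  0.05362596] [322.78947368 164.57236842]
t 46.98 pos [ 399.7 -246.3  228.2] yaw 25.53 tilt 0.09 open 0.003 F [-0.   0.9 -0.8] q6 -1.09
 shift now tx,ty,tz: [0.47  0.102 1.683]
 wz total -0.01 ; shift after turn: [0.47  0.103 1.683]
scene lid x [-23.1  32.7] y [-130.9  -74.7] z 139.5 242
scene lid x [-24.   32.1] y [-58.8  -5. ] z 139.3 250
scene lid x [-24.   31.1] y [ 9.4 64.9] z 139.3 269
scene lid x [-23.3  33.6] y [ 80.  134.7] z 139.6 284
side lid x [-26.8  26.3] y [ 71.4 128.5] z 139.2 263
side lid x [-28.   26.4] y [ 2.3 57.6] z 138.9 313
side lid x [-28.9  26. ] y [-67.7 -11.2] z 139.4 349
side lid x [-26.8  26.8] y [-138.1  -82.1] z 139.4 397
handle u [0.53147603 0.53760928 0.55784148]
```

View pics/s3.png

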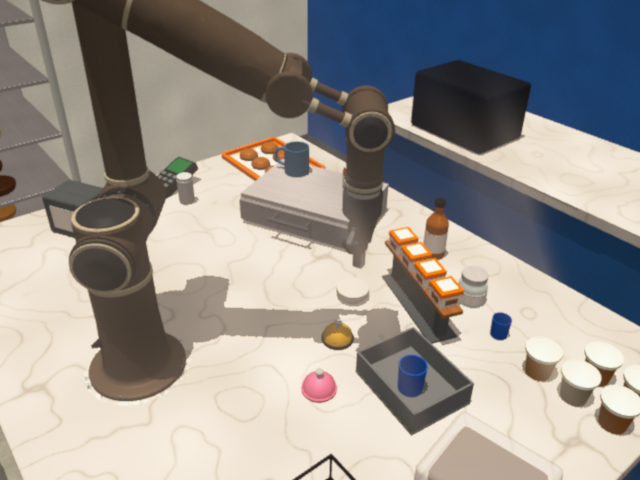

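Everything is in place: boxes on the ledge, tumbler in the tub, drawer shut, bell up. One last numeric comparison of the handle against the starting side view.

```bash
python3 - <<'E'
from h import *
m=eyes.camera_model("side");X=cloud(m,np.load("side0.npy"));Y=snap("side")[3];a=np.radians(25.6)
for Q in(X,Y):
    Z=Q[...,2];u=Q[...,0]*np.cos(a)+Q[...,1]*np.sin(a);w=-Q[...,0]*np.sin(a)+Q[...,1]*np.cos(a)
    M=(Z>.03)&(Z<.055)&(w>-.2)&(w<.08)&(u>.55)&(u<.62);B=(Z>.062)&(Z<.075)&(w>-.12)&(w<0)&(u>.5)&(u<.55)
    S=(Z>.085)&(w>-.2)&(w<.08)&(u>.55)&(u<.62);print("front face",np.median(u[M]),"bar",np.median(u[B]),"unit top edge",np.percentile(u[S],1))
E
```

```text
front face 0.5700219097301 bar 0.5322600631113213 unit top edge 0.5851826765787776
front face 0.5765411437001013 bar 0.5381433814830558 unit top edge 0.5857446718760442
```

The drawer now sits 6 mm deeper than at the start, when it stood slightly ajar, and it is against its stop. Handing in.

```bash
python3 -c "
from rig import sign_off
print(sign_off())"
```

```text
the job is handed in; nothing more can be done
None
```

I've handed the job in, with no verdict returned: all four boxes stand lid up and centred on the ledge, the tumbler is in the tub, the drawer was pushed shut against its stop, and the brass bell was then pressed to its stop and sprang back.

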